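Lock the shaker's levelling screw with its jam nut

ROBOT

A 7-joint arm with a two-finger parallel gripper is mounted at the origin on the work surface. World frame = base frame: x ahead of the robot, y to its left, z up, the work surface at z = 0. Lengths are in mm, angles in rad, forces in N, time in s.
With the tool pointing down it reaches from about 425 to 875 mm from the base axis. Payload 8.4 kg.
Tool frame: the origin (TCP) lies at the centre of the arm's flange, where the gripper is bolted on; the fingertips stand 173 mm ahead of it and the grasp point (between the pads) lies 155 mm ahead of it; x points along the fingers, z is the direction in which the jaws open and shut, and the axes are right-handed (so a half turn about x gives the same grasp; the last joint's range is limited). The gripper opens to 85 mm and grips with 20 to 120 N. Pads are 22 mm wide; open, the fingers measure 114 mm over their backs; the gripper's body (76 mm by 85 mm) begins 54 mm behind the grasp point. The pads swing forward as they close: fully open they stand 13 mm farther back than shut.
Start: joints at [1.143, 0.333, 0.04, 1.465, -0.013, 1.343, -0.059], TCP at [209.868, -615.166, 404.708] pointing down, gripper open.
Joint ranges: [-2.58, 2.58], [-0.38, 2.09], [-1.3, 1.39], [0.25, 2.4], [-1.5, 4.64], [0.08, 2.09], [-2.65, 2.65]. Speed limits (rad/s): [2.22, 2.22, 2.79, 2.79, 3.14, 3.14, 3.14].

INTERFACE

Orientations are given as a unit quaternion [x, y, z, w].
In Python, from rig import arm gives the robot as it stands.
- The arm moves only by the shell command python3 -m jog 'ROWS'. ROWS is JSON, one flat list of numbers, 5 for each row, row after row: the closure, from -1 (fully open) to 1 (shut), then the shift along the tool's x, y, z in m, then the turn about the tool's x in degrees. A call has 1 to 20 rows; each row is the pose to reach, as a shift and turn from the pose measured when the call began, along the tool's axes at that moment; what a row does not reach only later rows make up. A row lasts 1/8 s, in which the tool goes at most 62.5 mm and 10.7 degrees, less where a joint would pass 70% of its speed; a pose out of reach is approached as far as the arm can. A call with a gripper value outside its range is refused whole. The fingers move at their own pace and stop on an object; the grip force is fixed at half the most. Time passes only in rows, so rows that repeat a pose let the fingers close. It gives the time, the measured TCP pose, the force and the opening at its end, in the units of the state.
- arm.read_state(): the state, without advancing time (a new reading comes with each control period).
- arm.camera(name): name is "scene" or "top" or "wrist"; returns a dict with "img" (384x512x3 uint8, red, green, blue), "fx", "fy", "cx", "cy" (pixels), "R" (3x3) and "t" (3): a world point X has camera coordinates R X + t; the wrist camera has in their place "tool_from_camera" (4x4, takes a point from camera to tool coordinates, whose origin is the TCP and whose axes are the tool frame's). Camera axes: x right, y down, z forward; pixel columns grow to the right and rows downward; lengths in mm; the calibration is good to about 2 mm. A picture is of the moment at which its call begins: read the wrist's pose just before it. There is no depth.
- arm.finish_job(): hands the job in, once; it reports no verdict.
The state is a dict: "time_s": time; "joints": joint angles; "joint_vel": joint speeds; "effort": joint torques, N m; "ee_pos": TCP position; "tcp_rot": TCP orientation; "wrist_force": force on the tool from outside, world axes, zero at the start; "ft_torque": the same for the moment, N m; "opening": opening from 0.0 (shut) to 1.0 (fully open).
Only numpy, scipy, OpenCV 4.12 (cv2) and the standard library are available. Lean on these libraries where they do the work, as an engineer would, in place of code of your own. Each camera call takes 0.05 s, during which the arm holds its last target.

TASK

The front levelling screw of the bench shaker is set but not locked: set the loose holding key down fully over the screw's square head, its arm lying between the two stop pins, so that the screw cannot turn. Then swing the jam nut's lever clockwise (seen from above) until the nut bites and is firm, feeling for about 12 N of push at the lever's knob and not over-tightening it, without letting the screw lose its setting. Let go, leave the key on the head, and leave the bottle, flask and tip box where they stand.

Things in the scene. Friction and masses are not known exactly. Their poses are not given: they have to be found in the camera images.
- shaker: Low white platform shaker, fixed. Origin on the bench under the screw axis; x from the screw over the housing (away from the robot), z up. Housing x 45 to 245, y -100 to 100 mm, top at z 62 mm; rubber mat on it from x 157 mm, top z 72 mm. An aluminium lug (50 mm wide, top z 50 mm) towards the robot carries screw, washer and nut.
- pins (a point): Middle between the two upright steel stop pins on the housing, level with their tops (z 96 mm), at shaker x 97 mm. Pins 14 mm diameter, at y +16.5 and -16.5 mm: 19 mm free between them, on a block whose top is level with seat and bears the key's arm. Axes as the shaker's.
- seat (a point): On the vertical screw axis, centre of the top of the round flange (42 mm diameter) under the screw's square head, z 76 mm. The head stands on it: 28 mm square and straight for 12 mm, then tapering over 6 mm to 21 mm square. x and y are square to the head's flats and turn with the screw.
- screw (a joint): Turn of the screw (rad, clockwise from above positive). Starts within 0.03 of 0, the setting to be kept; it must stay within 0.2 of 0 throughout. It turns at about 0.15 N m and stays there: unheld, it is dragged round as the nut tightens. With the key on, free play allows up to 0.13.
- knob (a point): On the black upright knob at the end of the nut's lever: 14 mm diameter, from z 60 to 104 mm, this point at z 88 mm, 68 mm from the screw axis. The lever is a bar at z 57 to 65 mm. Clockwise tightens: it runs lightly (under 1.5 N at the knob) for an unknown 0.3 to 1.2 rad, then takes up the play at about 2 N and bites: the push jumps to about 7 N and grows 1 N per 0.01 rad. It stays where left.
- washer_tab (a point): Tip of the tab of the steel washer under the nut, 32 mm from the screw axis, z 54 mm; axes parallel to seat's while loose. When the nut bites, the washer turns clockwise with it: 0.02 to 0.09 rad relative to the screw is firm, more is over-tightened at once and for good. About 0.05 (12 N at the knob) is right. Let go, it keeps its turn, or creeps back to 0.06 from beyond.
- key_tab (a point): Centre of the black upright grip tab of the loose holding key: 34 mm long (key's x), 14 mm thick (key's y), from 14 to 48 mm above the key's underside; this point is 31 mm above the underside and 44 mm along x from the socket's axis. The key, about 0.22 kg, lies flat on the bench to one side of the shaker's front, the bottle to the other.
- key_socket (a point): Centre of the underside of the key's square socket, a steel frame 42 mm square, 16 mm high, with a 30 mm square through hole. x points along the arm: 14 mm wide, up to 14 mm above the underside, reaching 122 mm from the socket's axis. Fully home, this point lies on seat with the arm along the shaker's x between the pins.
- key: The holding key as a whole; origin and axes as key_socket.
- bottle: Small amber bottle, 56 mm diameter, 115 mm tall, origin under its centre. Leave alone.
- flask: Conical glass flask, 84 mm diameter, 120 mm tall, origin under its centre. Leave alone.
- tip_box: Blue pipette-tip box with a clear lid, 122 x 87 x 66 mm, origin under its centre. Leave alone.
Things that resemble listed ones, but are neither listed nor needed, are in the scene too. There is more than one size of the key; the job needs the middle-sized.

How it is judged:
By the outcome, as a careful person would: the job done as asked, in the order asked, and still so for the second after the job is handed in, with the robot touching nothing.
It also fails if it takes over 72 s, if anything falls off the work surface, if the arm or the gripper's body presses on something with over 40 N, if the wrist force passes 120 N, or if a joint passes its speed limit or range.

## Working session

There is one attempt and no reset: what is moved stays moved. The work goes in short steps, Python scripts to look and compute and a shell command to move; the robot and the scene stay as the last step left them, time stands still between calls to the robot, and variables do not carry over. Pictures are saved under pics/ and viewed, and the job is handed in when it is done.

```bash
ls; mkdir -p pics; cat > h.py <<'E'
import numpy as np, cv2
from rig import arm
from scipy.spatial.transform import Rotation as Ro
def save(n,img): cv2.imwrite(f'pics/{n}.png',cv2.cvtColor(img,cv2.COLOR_RGB2BGR))
E
python3 - <<'E'
from h import *
for n in("scene","top","wrist"):
    s=arm.read_state();c=arm.camera(n);save(n+'0',c['img'])
    np.save(n+'0.npy',dict(c,state=s),allow_pickle=True)
    print(n,{k:np.round(v,3).tolist() for k,v in c.items() if k!='img'})
print(s)
E
```

```text
pics
scene {'fx': 467.634, 'fy': 467.634, 'cx': 260.462, 'cy': 194.542, 'R': [[-0.477, 0.879, 0.01], [0.527, 0.295, -0.797], [-0.703, -0.375, -0.604]], 't': [246.534, -203.266, 1764.286]}
top {'fx': 392.213, 'fy': 392.213, 'cx': 259.701, 'cy': 193.991, 'R': [[-0.017, -1.0, -0.016], [-0.995, 0.019, -0.095], [0.095, 0.015, -0.995]], 't': [6.951, 527.24, 1138.489]}
wrist {'fx': 273.881, 'fy': 273.881, 'cx': 253.229, 'cy': 189.578, 'tool_from_camera': [[-0.001, -0.264, 0.964, 31.056], [0.001, -0.964, -0.264, 66.02], [1.0, 0.0, 0.001, -0.387], [0.0, 0.0, 0.0, 1.0]]}
{'time_s': 0.1, 'joints': array([ 1.14279928,  0.333838  ,  0.03989718,  1.4661917 , -0.01342464,
        1.34332574, -0.05851169]), 'joint_vel': array([-8.49027272e-04, -1.18881490e-03, -1.24925599e-03, -2.33007671e-03,
        4.11727597e-04,  6.46058009e-05, -8.30042974e-04]), 'effort': array([ 4.56800015e-03, -6.60017109e+01,  1.37072548e+00, -4.06470108e+01,
        1.70267344e-02,  9.05855326e-03,  7.95684491e-05]), 'ee_pos': array([ 209.81734057, -615.02773433,  403.90746002]), 'tcp_rot': array([ 0.41172827,  0.57552317, -0.41116142,  0.57462962]), 'wrist_force': array([-0.16096974,  0.17267778,  0.9034018 ]), 'ft_torque': array([-0.00752084, -0.01635002,  0.00416793]), 'opening': 1.0000413499789342}
```

View pics/scene0.png

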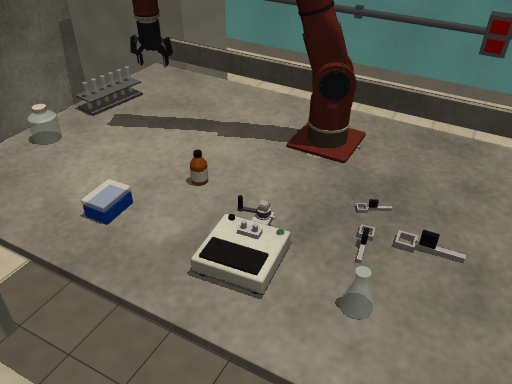

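View pics/top0.png

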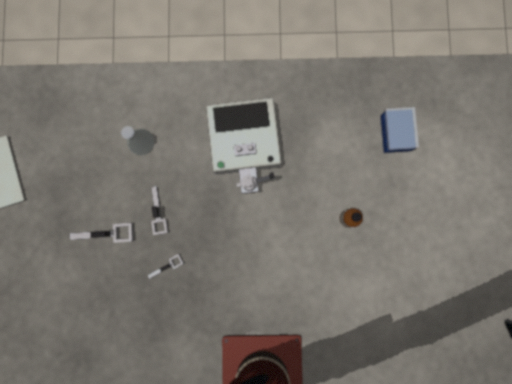

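View pics/wrist0.png

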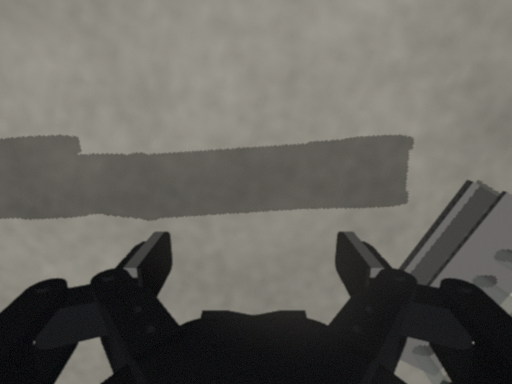

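```bash
cat >> h.py <<'E'
def ray(c,u,v,z,tool=None):
    """pixel->world point on plane z"""
    d=np.array([(u-c['cx'])/c['fx'],(v-c['cy'])/c['fy'],1.])
    if 'R' in c:
        R=np.array(c['R']);o=-R.T@np.array(c['t']);w=R.T@d
    else:
        s=c['state'];T=np.array(c['tool_from_camera']);Q=Ro.from_quat(s['tcp_rot']).as_matrix()
        o=Q@T[:3,3]+s['ee_pos'];w=Q@T[:3,:3]@d
    return o+w*(z-o[2])/w[2]
def proj(c,X):
    X=np.asarray(X,float)
    if 'R' in c: p=np.array(c['R'])@X+np.array(c['t'])
    else:
        s=c['state'];T=np.array(c['tool_from_camera']);Q=Ro.from_quat(s['tcp_rot']).as_matrix()
        p=T[:3,:3].T@(Q.T@(X-s['ee_pos'])-T[:3,3])
    return np.array([c['fx']*p[0]/p[2]+c['cx'],c['fy']*p[1]/p[2]+c['cy']])
def crop(n,img,x0,y0,x1,y1,k):
    save(n,cv2.resize(img[y0:y1,x0:x1],None,fx=k,fy=k,interpolation=cv2.INTER_CUBIC))
def load(n): return np.load(n+'.npy',allow_pickle=True).item()
def shot(n,cam='wrist'):
    s=arm.read_state();c=dict(arm.camera(cam),state=s);np.save(n+'.npy',c,allow_pickle=True);save(n,c['img']);return c
E
python3 - <<'E'
from h import *
c=load('top0')
crop('c1',c['img'],60,180,190,280,6)
crop('c2',c['img'],200,90,300,200,5)
for n,u,v in[('sock',159,227),('armend',155,188),('bottle',352,217),('lug',249,182)]:
    print(n,ray(c,u,v,14).round(1))
E
```

```text
sock [435.  299.9  14. ]
armend [552.4 312.8  14. ]
bottle [ 454.7 -275.    14. ]
lug [565.1  29.2  14. ]
```

View pics/c1.png

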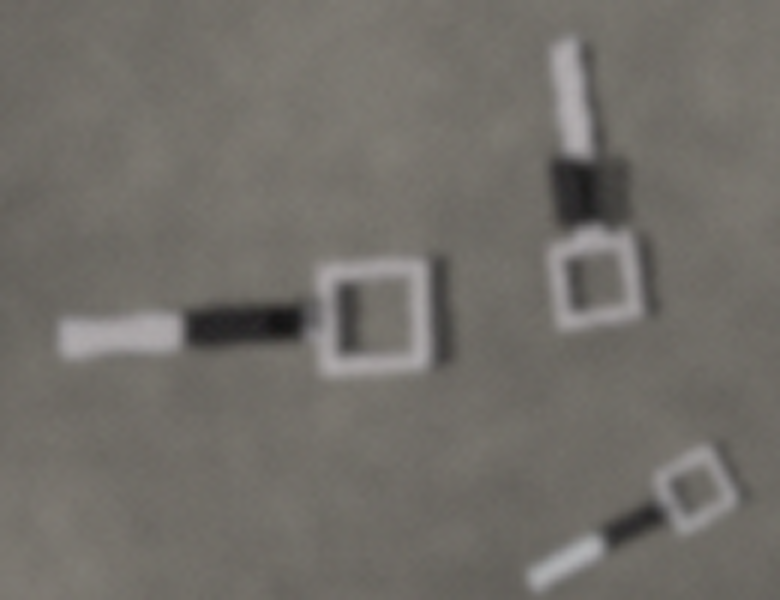

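View pics/c2.png

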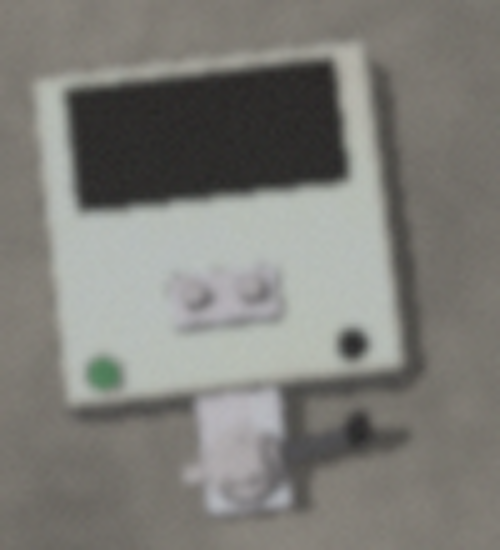

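```bash
cat >> h.py <<'E'
def axes(s): return Ro.from_quat(s['tcp_rot']).as_matrix()
def shift(s,target,yaw=None):
    """shift (m) in tool axes to world TCP target; turn deg about tool x so tool z lies at world yaw (mod pi)"""
    Q=axes(s);d=Q.T@(np.asarray(target)-s['ee_pos'])/1000
    t=None
    if yaw is not None:
        cur=np.arctan2(Q[1,2],Q[0,2]); e=(yaw-cur+np.pi/2)%np.pi-np.pi/2
        t=-np.degrees(e)  # tool x down
    return d.round(4),t
def st():
    s=arm.read_state();Q=axes(s)
    print('t',round(s['time_s'],2),'pos',s['ee_pos'].round(1),'zyaw',round(np.arctan2(Q[1,2],Q[0,2]),4),'F',s['wrist_force'].round(2),'M',s['ft_torque'].round(2),'op',round(s['opening'],3),'j',s['joints'].round(2));return s
E
python3 - <<'E'
from h import *
s=st();print(axes(s).round(3))
print(shift(s,[440,-300,400]),shift(s,[470,30,360],np.pi/2+.09))
c=load('top0')
# shaker rough: housing corners at z62 in crop coords /5+ (200,90)
for u,v in[(66,405),(402,368),(365,40),(38,82)]:print(ray(c,200+u/5,90+v/5,62).round(1))
print('knob',ray(c,200+358/5,90+425/5,104).round(1))
E
```

```text
t 0.15 pos [ 209.8 -615.1  404. ] zyaw -1.242 F [-0.44 -0.66 -0.43] M [-0.02 -0.01  0.03] op 1.0 j [ 1.14  0.33  0.04  1.47 -0.01  1.34 -0.06]
[[-0.     0.946  0.323]
 [ 0.001  0.323 -0.946]
 [-1.    -0.    -0.001]]
(array([ 0.0043,  0.3196, -0.2239]), None) (array([ 0.0446,  0.4545, -0.5265]), np.float64(13.679975647095088))
[593.1 130.4  62. ]
[610.9 -64.4  62. ]
[806.4 -47.   62. ]
[785.4 145.8  62. ]
knob [572.1 -37.6 104. ]
```

```bash
python3 - <<'E'
from h import *
s=arm.read_state();print(shift(s,[530,10,360],-1.48))
E
```

```text
(array([ 0.0446,  0.5048, -0.4882]), np.float64(13.634349482634313))
```

```bash
python3 -m jog '[-1,0.004,0.04,-0.039,1, -1,0.008,0.08,-0.078,2, -1,0.012,0.12,-0.117,3, -1,0.016,0.16,-0.156,4, -1,0.02,0.2,-0.195,6, -1,0.024,0.24,-0.234,7, -1,0.028,0.28,-0.273,8, -1,0.032,0.32,-0.312,9, -1,0.036,0.36,-0.35,10, -1,0.04,0.4,-0.39,11, -1,0.043,0.44,-0.425,12, -1,0.045,0.48,-0.465,13, -1,0.045,0.505,-0.488,13.6, -1,0.045,0.505,-0.488,13.6, -1,0.045,0.505,-0.488,13.6, -1,0.045,0.505,-0.488,13.6]'
python3 - <<'E'
from h import *
st();c=shot('w1');crop('w1b',c['img'],130,0,400,280,2)
E
```

```text
time_s: 2.15
ee_pos: [529.9, 8.6, 359.6]
tcp_rot: [0.477, 0.522, -0.477, 0.522]
wrist_force: [0.4, -0.1, -0.5]
opening: 0.998
t 2.15 pos [529.9   8.6 359.6] zyaw -1.4814 F [ 0.35 -0.1  -0.53] M [-0.01 -0.01 -0.  ] op 0.998 j [ 0.4   0.16 -0.54  1.79  0.09  1.21 -1.65]
```

View pics/w1.png

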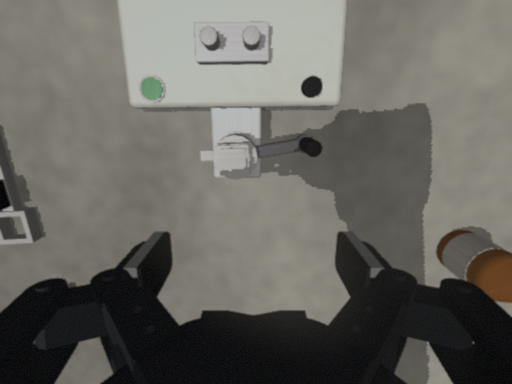

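```bash
python3 - <<'E'
from h import *
c=load('w1');crop('w1c',c['img'],190,10,335,190,4)
E
```

```text
(no output)
```

View pics/w1c.png

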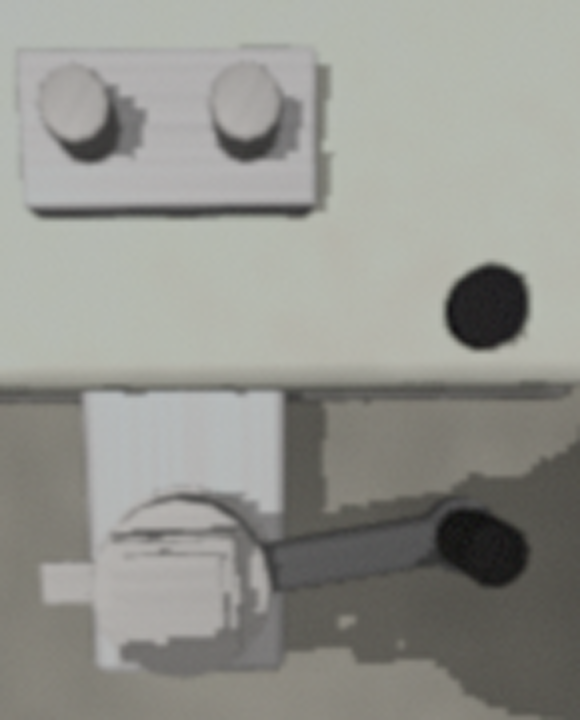

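```bash
python3 - <<'E'
from h import *
c=load('w1')
P=lambda u,v,z:ray(c,190+u/4,10+v/4,z)
L=P(74,102,96);R=P(246,102,96);print('pins',L.round(1),R.round(1),np.linalg.norm(L-R))
d=(L-R)[:2];yaw=np.arctan2(-d[0],d[1]);m=(L+R)[:2]/2
ex=np.array([np.cos(yaw),np.sin(yaw)]);print('yaw',yaw,'seat by pins',m-97*ex)
# block corners z76 
B=[P(16,48,76),P(312,46,76),P(318,205,76),P(27,205,76)];print('block',[b.round(1) for b in B])
a=P(40,390,62);b=P(560,383,62);print('front edge',np.arctan2(-(a-b)[0],(a-b)[1]))
# wider front edge in full
a=ray(c,132,106,62);b=ray(c,338,106,62);print(a,b,(a+b)/2,np.arctan2(-(a-b)[0],(a-b)[1]))
l=P(92,500,50);r=P(282,500,50);print('lug mid',(l+r)/2,np.linalg.norm(l-r))
print('flange top',P(180,493,76),'left',P(96,580,76),'right',P(270,580,76))
print('knob top',P(468,540,104), P(482,548,104))
for y in(yaw,.09,.10):
  ex=np.array([np.cos(y),np.sin(y)]);ey=np.array([-ex[1],ex[0]]);s=m-97*ex
  for n,X in[('head94',[s+10.5*(i*ex+j*ey) for i,j in((1,1),(1,-1),(-1,-1),(-1,1))])]:
    print(y,s,[((proj(c,[*x,94])-[190,10])*4).round(0) for x in X])
E
```

```text
pins [650.3  53.9  96. ] [653.2  21.2  96. ] 32.78629010139301
yaw 0.08998607989724182 seat by pins [555.15285146  28.81425878]
block [array([663.9,  69.5,  76. ]), array([669.7,   9.2,  76. ]), array([640.1,   4.9,  76. ]), array([634.5,  66.2,  76. ])]
front edge 0.10284372825838403
[592.94912965 127.74951864  62.        ] [610.17695816 -63.24991502  62.        ] [601.56304391  32.24980181  62.        ] 0.08995489968237912
lug mid [574.31969052  29.29679648  50.        ] 47.484230720583895
flange top [577.71172575  29.62736395  76.        ] left [556.29361462  47.524396    76.        ] right [559.90296044   7.49791452  76.        ]
knob top [575.59036722 -31.04587676 104.        ] [574.24243559 -34.11653139 104.        ]
0.08998607989724182 [555.15285146  28.81425878] [array([121., 556.]), array([219., 556.]), array([220., 653.]), array([124., 653.])]
0.09 [555.15297281  28.812914  ] [array([121., 556.]), array([219., 556.]), array([220., 653.]), array([124., 653.])]
0.1 [555.24498388  27.84729186] [array([125., 557.]), array([223., 556.]), array([225., 652.]), array([129., 653.])]
```

```bash
python3 - <<'E'
from h import *
s=arm.read_state();print(shift(s,[480,300,300],-1.46))
E
```

```text
(array([ 0.0598, -0.0237, -0.2946]), np.float64(-1.2225719061905245))
```

```bash
python3 -m jog '[-1,0,0,-0.02,-10, -1,0.0,-0.002,-0.04,-20, -1,0,-0.004,-0.06,-30, -1,0.005,-0.006,-0.08,-40, -1,0.01,-0.008,-0.1,-50, -1,0.015,-0.01,-0.12,-60, -1,0.02,-0.012,-0.14,-70, -1,0.025,-0.014,-0.16,-80, -1,0.03,-0.016,-0.18,-90, -1,0.035,-0.018,-0.2,-100, -1,0.04,-0.02,-0.22,-110, -1,0.045,-0.022,-0.24,-120, -1,0.05,-0.024,-0.26,-130, -1,0.055,-0.024,-0.28,-140, -1,0.06,-0.024,-0.295,-150, -1,0.06,-0.024,-0.295,-160, -1,0.06,-0.024,-0.295,-170, -1,0.06,-0.024,-0.295,-180, -1,0.06,-0.024,-0.295,-181, -1,0.06,-0.024,-0.295,-181]'
python3 - <<'E'
from h import *
st();c=shot('w2')
E
```

```text
time_s: 4.7
ee_pos: [479.8, 299.9, 299.8]
tcp_rot: [-0.525, 0.474, 0.525, 0.474]
wrist_force: [1.1, -0.9, -0.5]
opening: 1.004
t 4.7 pos [479.8 299.9 299.8] zyaw 1.6735 F [ 1.11 -0.85 -0.5 ] M [ 0.01  0.02 -0.03] op 1.004 j [ 0.25  0.47 -1.11  1.76  0.45  1.2   0.69]
```

View pics/w2.png

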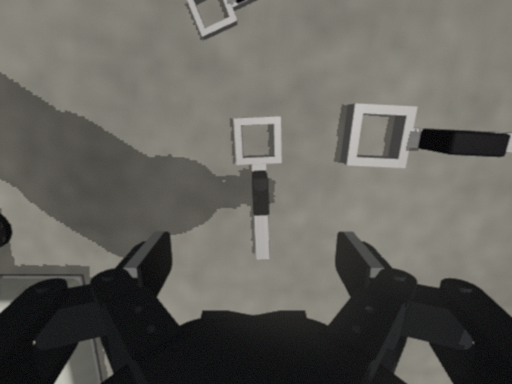

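```bash
python3 - <<'E'
from h import *
c=load('w2');g=cv2.cvtColor(c['img'],cv2.COLOR_RGB2GRAY)
m=((g>170)*255).astype(np.uint8);m[:, :225]=0;m[:,300:]=0
n,l,stt,cen=cv2.connectedComponentsWithStats(m)
cs,_=cv2.findContours(m,cv2.RETR_EXTERNAL,cv2.CHAIN_APPROX_NONE)
for k in cs:
    if cv2.contourArea(k)<50: continue
    r=cv2.minAreaRect(k);b=cv2.boxPoints(r);print(cv2.contourArea(k),r)
    z=16 if r[0][1]<165 else 14
    W=[ray(c,u,v,z).round(1) for u,v in b];print(W)
    print('ctr',ray(c,*r[0],z))
crop('w2c',c['img'],215,100,305,270,4)
E
```

```text
99.0 ((263.1134338378906, 236.99484252929688), (40.32200241088867, 7.5830793380737305), 87.39744567871094)
[array([509.3, 308.3,  14. ]), array([508.2, 315.7,  14. ]), array([552. , 322.7,  14. ]), array([553.2, 315. ,  14. ])]
ctr [530.23415426 315.36775694  14.        ]
2042.5 ((258.1334533691406, 143.30316162109375), (51.893577575683594, 46.09063720703125), 87.27368927001953)
[array([417.6, 276.3,  16. ]), array([411.5, 316.9,  16. ]), array([457.7, 325.3,  16. ]), array([464.3, 282.6,  16. ])]
ctr [437.19154764 300.18221469  16.        ]
77.0 ((230.0, 14.5), (19.0, 10.0), 90.0)
[array([329.8, 261.6,  16. ]), array([329. , 269.7,  16. ]), array([342.6, 270.8,  16. ]), array([343.5, 262.7,  16. ])]
ctr [336.18919766 266.18212663  16.        ]
```

View pics/w2c.png

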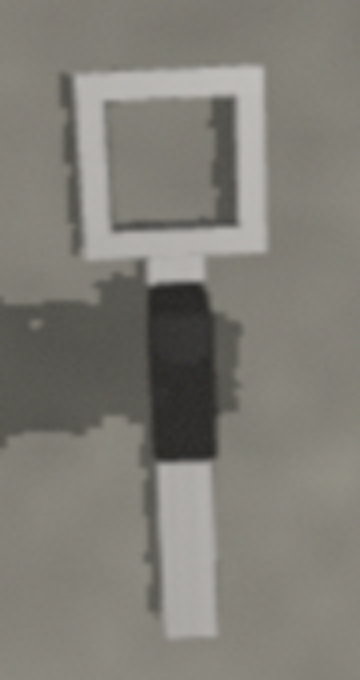

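```bash
python3 - <<'E'
from h import *
c=load('w2');P=lambda u,v,z:ray(c,215+u/4,100+v/4,z)
C=[P(*p,16) for p in((76,73),(264,66),(268,248),(86,258))];m=np.mean(C,0);print([x.round(1) for x in C],m)
e=P(191,636,14);d=e-m;print('end',e,np.hypot(*d[:2]),'yaw',np.arctan2(d[1],d[0]))
a=np.array(C);v=(a[3]-a[0])+(a[2]-a[1]);print('yaw2',np.arctan2(v[1],v[0]))
y=np.arctan2(d[1],d[0]);t=m[:2]+44*np.array([np.cos(y),np.sin(y)]);print('tab',t)
print('tab top ctr', P(180,315,48),'tab base/far',P(186,460,48))
s=arm.read_state();print(shift(s,[*t,196],y+np.pi/2))
E
```

```text
[array([417.4, 276.4,  16. ]), array([411.5, 317.9,  16. ]), array([452. , 324.1,  16. ]), array([458.8, 282.2,  16. ])] [434.93096878 300.15424257  16.        ]
end [554.8991026  317.78148518  14.        ] 121.25622794141478 yaw 0.14588880825662176
yaw2 0.14656230633802544
tab [478.4635607  306.55060413]
tab top ctr [462.80410093 303.96406082  48.        ] tab base/far [494.33411126 308.73161328  48.        ]
(array([0.1038, 0.0006, 0.0066]), np.float64(-2.4455888803354227))
```

```bash
python3 -m jog '[-1,0.02,0,0.003,-1.2, -1,0.04,0.001,0.0066,-2.4, -1,0.06,0.001,0.0066,-2.4, -1,0.08,0.001,0.0066,-2.4, -1,0.095,0.001,0.0066,-2.4, -1,0.105,0.001,0.0066,-2.4, -1,0.109,0.001,0.0066,-2.4, -1,0.11,0.001,0.0066,-2.4, -1,0.11,0.001,0.0066,-2.4, 1,0.11,0.001,0.0066,-2.4, 1,0.11,0.001,0.0066,-2.4, 1,0.11,0.001,0.0066,-2.4, 1,0.11,0.001,0.0066,-2.4, 1,0.11,0.001,0.0066,-2.4, 1,0.11,0.001,0.0066,-2.4]'
python3 - <<'E'
from h import *
st();c=shot('w3')
E
```

```text
time_s: 6.62
ee_pos: [478.1, 306.7, 190.0]
tcp_rot: [-0.535, 0.462, 0.535, 0.462]
wrist_force: [-0.9, -0.4, 1.6]
opening: 0.155
t 6.62 pos [478.1 306.7 190. ] zyaw 1.716 F [-0.87 -0.4   1.62] M [-0.01 -0.   -0.01] op 0.155 j [ 0.15  0.6  -1.01  1.84  0.59  1.03  0.62]
```

View pics/w3.png

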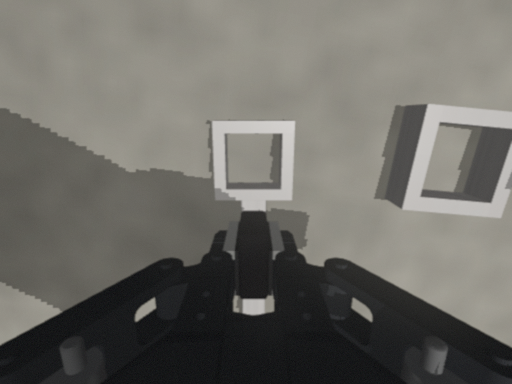

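```bash
python3 - <<'E'
from h import *
s=arm.read_state();print(shift(s,[599.8,32.5,320],.09+np.pi/2))
E
python3 -m jog '[1,-0.01,0,0,0, 1,-0.03,0,0,0, 1,-0.06,0,0,0, 1,-0.09,0,0,0, 1,-0.11,0,0,0, 1,-0.125,0,0,0, 1,-0.13,0,0,0, 1,-0.13,0,0,0]'
python3 - <<'E'
from h import *
s=st();print(shift(s,[599.8,32.5,320],.09+np.pi/2))
E
```

```text
(array([-0.1302, -0.0808, -0.2888]), np.float64(3.15961066356727))
time_s: 7.68
ee_pos: [478.1, 306.4, 319.6]
tcp_rot: [-0.535, 0.463, 0.535, 0.462]
wrist_force: [0.2, -0.9, -2.6]
opening: 0.155
t 7.67 pos [478.1 306.4 319.6] zyaw 1.7159 F [ 0.18 -0.89 -2.59] M [-0.01 -0.02  0.08] op 0.155 j [ 0.26  0.46 -1.13  1.73  0.44  1.23  0.73]
(array([-0.0005, -0.0809, -0.2886]), np.float64(3.155236903947124))
```

```bash
python3 -m jog '[1,0,-0.004,-0.015,0.2, 1,0,-0.011,-0.04,0.5, 1,0,-0.02,-0.07,0.8, 1,0,-0.03,-0.105,1.2, 1,0,-0.04,-0.14,1.6, 1,0,-0.05,-0.18,2, 1,0,-0.06,-0.215,2.4, 1,0,-0.069,-0.245,2.8, 1,0,-0.076,-0.27,3.1, 1,0,-0.08,-0.284,3.15, 1,0,-0.081,-0.289,3.15, 1,0,-0.081,-0.289,3.15, 1,0,-0.081,-0.289,3.15]'
python3 - <<'E'
from h import *
st();c=shot('w4');crop('w4c',c['img'],170,60,350,250,4)
E
```

```text
time_s: 9.3
ee_pos: [599.6, 33.4, 319.7]
tcp_rot: [-0.522, 0.476, 0.523, 0.477]
wrist_force: [-0.5, 0.0, -1.8]
opening: 0.157
t 9.3 pos [599.6  33.4 319.7] zyaw 1.6627 F [-0.47  0.   -1.85] M [-0.06 -0.01  0.04] op 0.157 j [ 0.68  0.5  -1.06  1.66  0.46  1.26  1.19]
```

View pics/w4.png

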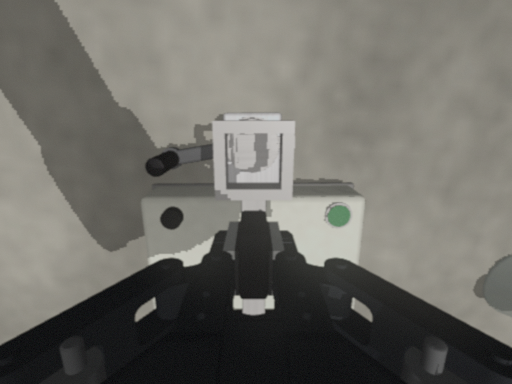

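View pics/w4c.png

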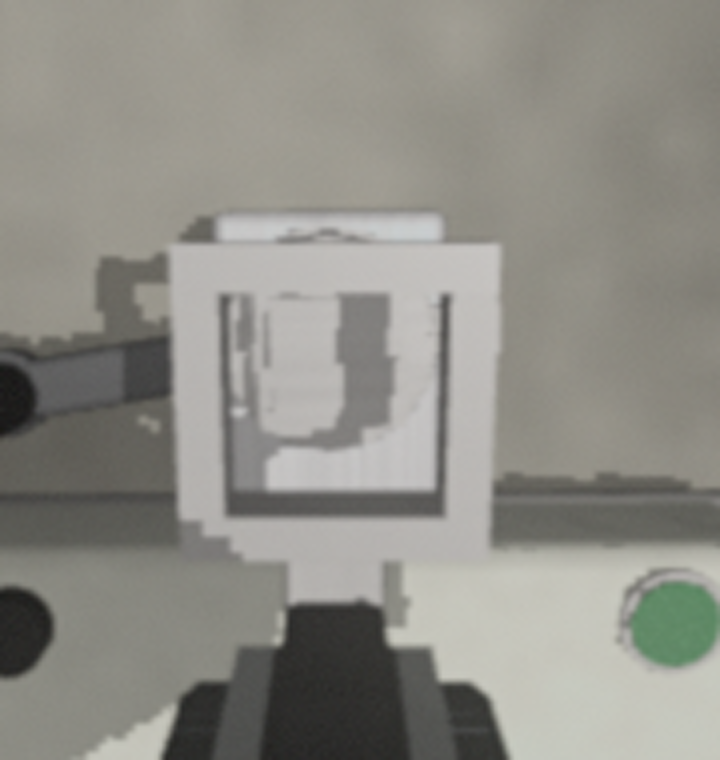

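```bash
python3 - <<'E'
from h import *
c=load('w4');s=c['state'];P=lambda u,v,z:ray(c,170+u/4,60+v/4,z)
pr=lambda X:((proj(c,X)-[170,60])*4).round(0)
zt=s['ee_pos'][2]-190+16
C=np.array([P(*p,zt) for p in((170,243),(501,243),(491,562),(181,553))]);print('socket top',C.mean(0),np.linalg.norm(np.diff(C,axis=0),axis=1))
H=np.array([P(*p,zt) for p in((220,294),(450,294),(446,517),(226,517))]);print('hole top',H.mean(0),np.linalg.norm(np.diff(H,axis=0),axis=1))
v=C[0]+C[1]-C[2]-C[3];print('yaw',np.arctan2(-v[1],-v[0]), np.arctan2(*(C[1]-C[0])[:2]*[-1,1]) )
v=H[0]+H[1]-H[2]-H[3];print(np.arctan2(-v[1],-v[0]))
B=P(336,492,zt-16);print('hole bottom far edge',B)
y=.09;ex=np.array([np.cos(y),np.sin(y)]);ey=np.array([-ex[1],ex[0]]);S=np.array([556,28.5])
for z,h in((94,10.5),(88,14),(76,14)): print(z,[pr([*(S+h*(i*ex+j*ey)),z]) for i,j in((1,1),(1,-1),(-1,-1),(-1,1))])
print('head meas', P(328,373,94)); print('flange', [pr([*(S+21*np.array([np.cos(a),np.sin(a)])),76]) for a in np.arange(4)*np.pi/2])
print('lug near edge mid',pr([*(S-25*ex),50]),pr([*(S-25*ex+25*ey),50]),pr([*(S-25*ex-25*ey),50]))
E
```

```text
socket top [556.04322903  30.03082358 145.67114728] [41.90357197 42.31424327 42.36307483]
hole top [556.34902371  30.01508447 145.67114728] [29.4668528  29.60130275 29.74722715]
yaw 0.09526789191806954 0.0924388820491508
0.09750335868360739
hole bottom far edge [571.538714    31.54024394 129.67114728]
94 [array([385., 416.]), array([268., 416.]), array([266., 297.]), array([387., 297.])]
88 [array([402., 429.]), array([251., 429.]), array([249., 275.]), array([405., 275.])]
76 [array([398., 418.]), array([256., 418.]), array([253., 272.]), array([401., 272.])]
head meas [558.73896137  29.00796651  94.        ]
flange [array([317., 452.]), array([435., 356.]), array([337., 234.]), array([218., 336.])]
lug near edge mid [328. 212.] [447. 213.] [209. 212.]
```

```bash
python3 -m jog '[1,0.005,0,-0.001,0, 1,0.015,0,-0.0015,0, 1,0.022,0,-0.0015,0, 1,0.022,0,-0.0015,0, 1,0.022,0,-0.0015,0]'
python3 - <<'E'
from h import *
st();c=shot('w5');crop('w5c',c['img'],170,60,350,250,4)
E
```

```text
time_s: 9.98
ee_pos: [599.9, 31.9, 297.8]
tcp_rot: [-0.522, 0.476, 0.523, 0.477]
wrist_force: [0.6, 0.5, -1.3]
opening: 0.158
t 9.97 pos [599.9  31.9 297.8] zyaw 1.6627 F [ 0.57  0.49 -1.33] M [-0.02 -0.02 -0.03] op 0.158 j [ 0.67  0.52 -1.04  1.68  0.48  1.22  1.18]
```

View pics/w5c.png

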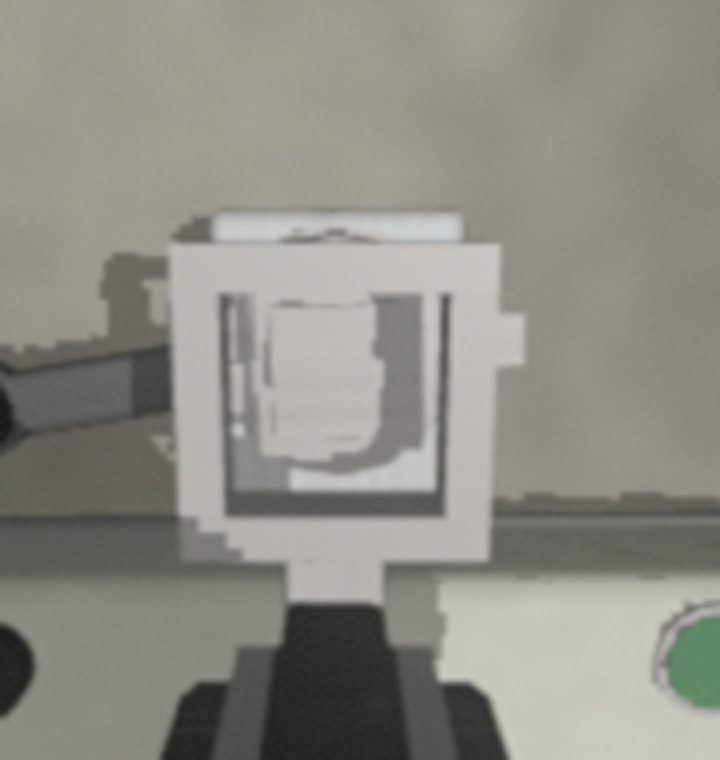

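```bash
python3 - <<'E'
from h import *
c=load('w5');s=c['state'];P=lambda u,v,z:ray(c,170+u/4,60+v/4,z)
pr=lambda X:((proj(c,X)-[170,60])*4).round(0)
zt=s['ee_pos'][2]-190+16
H=np.array([P(*p,zt) for p in((220,294),(450,294),(446,517),(226,517))]);print('hole top',H.mean(0))
y=.09;ex=np.array([np.cos(y),np.sin(y)]);ey=np.array([-ex[1],ex[0]]);S=np.array([556,28.5])
for z,h in((94,10.5),(88,14)): print(z,[pr([*(S+h*(i*ex+j*ey)),z]) for i,j in((1,1),(1,-1),(-1,-1),(-1,1))])
a=P(270,302,94);b=P(274,440,94);print('head left corners',a,b,np.linalg.norm(a-b),'ctr',(a+b)/2+10.5*np.array([*ey,0]))
print('tabtip',P(524,340,54)-0,'pred',pr([*(S+32*ey),54]))
E
```

```text
hole top [556.5988955   28.51734605 123.75461791]
94 [array([401., 439.]), array([270., 439.]), array([268., 306.]), array([403., 306.])]
88 [array([419., 453.]), array([251., 452.]), array([248., 280.]), array([423., 281.])]
head left corners [545.90567018  17.3816499   94.        ] [567.53924667  19.6996877   94.        ] 21.757410944806352 ctr [555.77873366  28.9981725   94.        ]
tabtip [551.61466935  64.68203679  54.        ] pred [501. 346.]
```

```bash
python3 -m jog '[1,0.006,0.0005,0,0, 1,0.01,0.0005,0,0, 1,0.012,0.0005,0,0, 1,0.014,0.0005,0,0, 1,0.016,0.0005,0,0, 1,0.018,0.0005,0,0, 1,0.018,0.0005,0,0]'
python3 -c "
from h import *
st()"
```

```text
time_s: 10.9
ee_pos: [599.4, 31.9, 279.8]
tcp_rot: [-0.522, 0.476, 0.523, 0.477]
wrist_force: [0.8, -0.6, -2.1]
opening: 0.156
t 10.9 pos [599.4  31.9 279.8] zyaw 1.6626 F [ 0.77 -0.59 -2.12] M [-0.01 -0.01  0.02] op 0.156 j [ 0.66  0.54 -1.03  1.7   0.49  1.19  1.17]
```

Underside nominally at 90 mm, around the taper, with no contact force. Continue.

```bash
python3 -m jog '[1,0.002,0,0,0, 1,0.004,0,0,0, 1,0.006,0,0,0, 1,0.008,0,0,0, 1,0.008,0,0,0]'
python3 -c "
from h import *
st()"
python3 -m jog '[1,0.002,0,0,0, 1,0.003,0,0,0, 1,0.004,0,0,0, 1,0.005,0,0,0, 1,0.005,0,0,0]'
python3 - <<'E'
from h import *
st();c=shot('w6');crop('w6c',c['img'],170,60,350,250,4)
E
```

```text
time_s: 11.52
ee_pos: [599.3, 31.9, 271.5]
tcp_rot: [-0.522, 0.477, 0.523, 0.476]
wrist_force: [0.2, -0.4, -2.2]
opening: 0.155
t 11.53 pos [599.3  31.9 271.5] zyaw 1.6627 F [ 0.21 -0.36 -2.16] M [0.02 0.03 0.03] op 0.155 j [ 0.66  0.55 -1.03  1.7   0.5   1.18  1.16]
time_s: 12.15
ee_pos: [599.3, 31.9, 266.4]
tcp_rot: [-0.522, 0.477, 0.523, 0.476]
wrist_force: [-0.1, -0.2, -1.7]
opening: 0.154
t 12.15 pos [599.3  31.9 266.4] zyaw 1.6627 F [-0.09 -0.21 -1.72] M [ 0.05  0.03 -0.01] op 0.154 j [ 0.66  0.55 -1.02  1.71  0.51  1.17  1.16]
```

View pics/w6c.png

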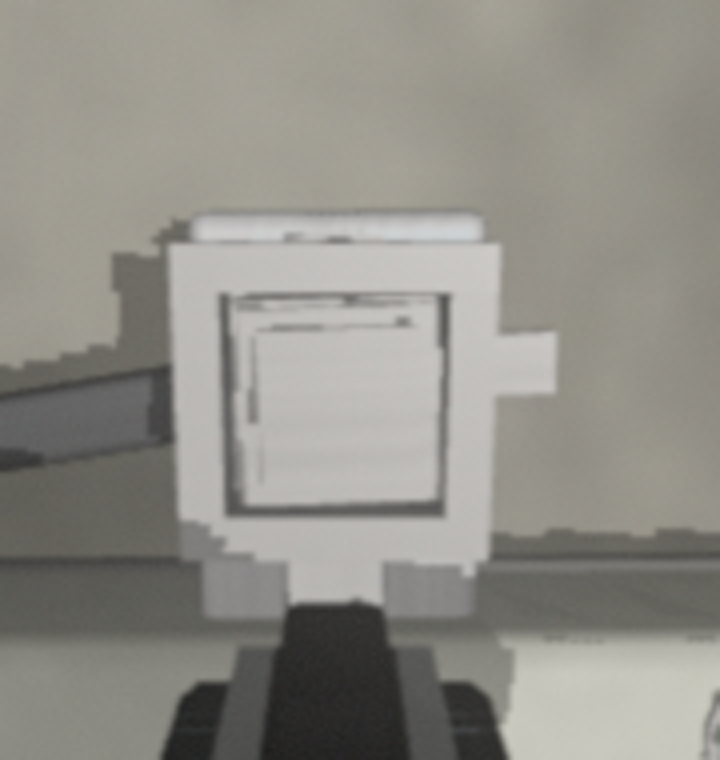

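```bash
python3 -m jog '[1,0.0005,0,0,0, 1,0.001,0,0,0, 1,0.001,0,0,0]'
python3 -c "
from h import *
st()"
```

```text
time_s: 12.58
ee_pos: [599.3, 31.9, 266.0]
tcp_rot: [-0.522, 0.477, 0.523, 0.476]
wrist_force: [-4.3, -1.3, 5.8]
opening: 0.156
t 12.57 pos [599.3  31.9 266. ] zyaw 1.6627 F [-4.3  -1.31  5.8 ] M [-0.13  0.58  0.  ] op 0.156 j [ 0.66  0.55 -1.02  1.71  0.51  1.17  1.16]
```

```bash
python3 -m jog '[1,0,0,0,0, 0.6,0,0,0,0, 0.3,0,0,0,0, 0.1,0,0,0,0, 0.1,0,0,0,0, 0.1,-0.01,0,0,0, 0.1,-0.03,0,0,0, 0.1,-0.06,0,0,0, 0.1,-0.08,0,0,0, 0.1,-0.09,0,0,0, 0.1,-0.09,0,0,0]'
python3 - <<'E'
from h import *
st();c=shot('w7');c=shot('top7','top');crop('t7c',c['img'],200,90,300,200,5);c=shot('sc7','scene');crop('s7c',c['img'],170,170,320,300,5)
E
```

```text
time_s: 13.95
ee_pos: [599.4, 31.9, 356.4]
tcp_rot: [0.522, -0.476, -0.522, -0.477]
wrist_force: [-0.6, 0.3, -1.0]
opening: 0.452
t 13.95 pos [599.4  31.9 356.4] zyaw 1.6624 F [-0.64  0.26 -1.02] M [0.06 0.   0.04] op 0.452 j [ 0.7   0.47 -1.08  1.61  0.43  1.32  1.22]
```

View pics/w7.png

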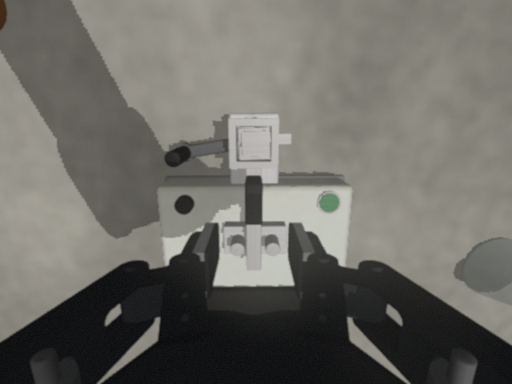

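View pics/s7c.png

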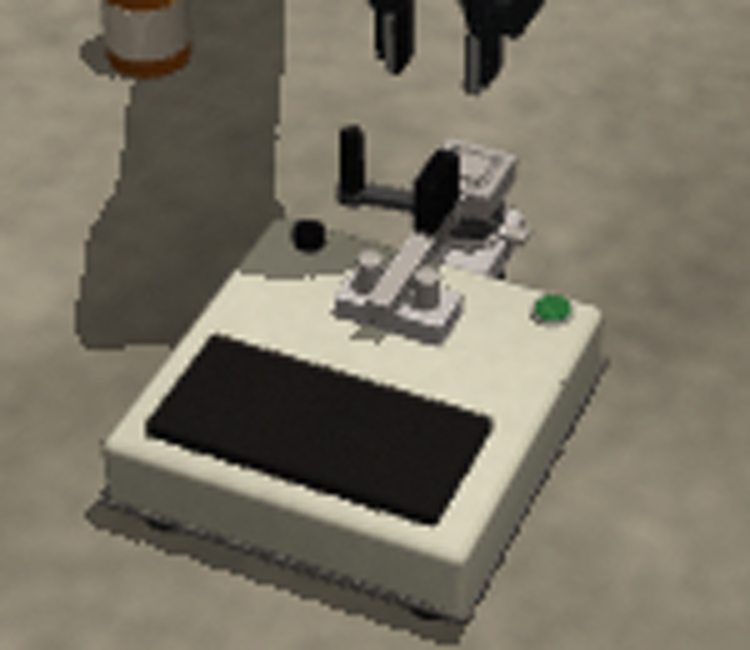

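```bash
python3 - <<'E'
from h import *
c=load('w1');p=ray(c,190+493/4,10+551/4,104);print('w1',p,np.hypot(*(p[:2]-[556,28.5])))
c=load('w7');crop('w7c',c['img'],150,100,310,210,5)
E
```

```text
w1 [573.84094334 -36.4389898  104.        ] 67.34516802017173
```

View pics/w7c.png

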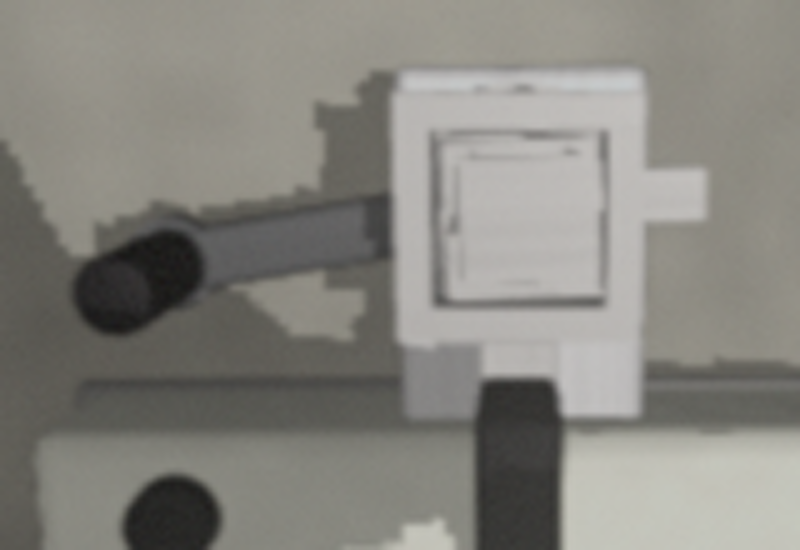

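```bash
python3 - <<'E'
from h import *
c=load('w7');P=lambda u,v,z:ray(c,150+u/5,100+v/5,z)
p=P(115,293,104);d=p[:2]-[556,28.5];print('knob',p,np.hypot(*d),np.arctan2(d[1],d[0]))
C=np.array([P(*q,92) for q in((395,92),(645,92),(640,345),(398,345))]);print('socket',C.mean(0),np.linalg.norm(np.diff(C,axis=0),axis=1))
v=C[2]+C[3]-C[0]-C[1];print(np.arctan2(v[1],v[0]))
print('tabtip',P(708,195,54))
E
```

```text
knob [572.58420876 -35.9645986  104.        ] 66.56365714387822 -1.3189958095049987
socket [556.28801173  28.58413683  92.        ] [41.23643968 42.38768104 41.89051236]
0.08879521415462668
tabtip [551.66411836  65.23934362  54.        ]
```

```bash
python3 - <<'E'
from h import *
s=arm.read_state();print(shift(s,[573.5,-37.2,320],.26))
E
```

```text
(array([ 0.035 ,  0.0318, -0.0662]), np.float64(80.36325382724188))
```

```bash
python3 -m jog '[0.3,0,0.005,-0.01,9, 0.3,0,0.01,-0.02,18, 0.3,0,0.015,-0.03,27, 0.3,0,0.02,-0.04,36, 0.3,0,0.025,-0.05,45, 0.3,0.01,0.03,-0.06,54, 0.3,0.02,0.032,-0.066,63, 0.3,0.03,0.032,-0.066,72, 0.3,0.035,0.032,-0.066,80, 0.3,0.035,0.032,-0.066,80.4, 0.3,0.035,0.032,-0.066,80.4]'
python3 - <<'E'
from h import *
s=st();c=shot('w8')
E
```

```text
time_s: 15.48
ee_pos: [573.2, -36.8, 319.9]
tcp_rot: [-0.092, 0.702, 0.093, 0.7]
wrist_force: [-0.9, -0.3, 0.9]
opening: 0.351
t 15.47 pos [573.2 -36.8 319.9] zyaw 0.2626 F [-0.87 -0.32  0.94] M [ 0.01  0.04 -0.04] op 0.351 j [ 0.66  0.35 -0.81  1.73  0.27  1.19  0.04]
```

View pics/w8.png

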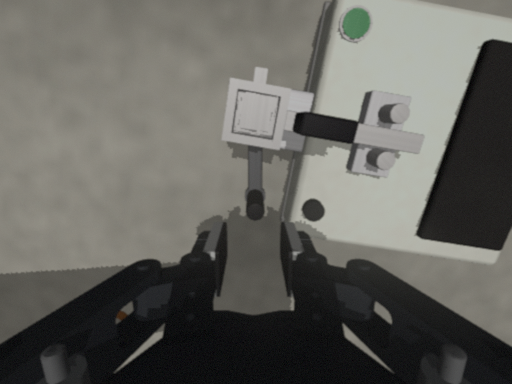

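```bash
python3 - <<'E'
from h import *
c=load('w8');p=ray(c,255,211,104);print(p,axes(c['state']).T@(p-c['state']['ee_pos']))
E
python3 -m jog '[0.3,0.02,0,0,0, 0.3,0.04,0,0,0, 0.3,0.055,0,0,0, 0.3,0.066,0,0,0, 0.3,0.072,0,0,0, 0.3,0.076,0,0,0, 0.3,0.076,0,0,0]'
python3 - <<'E'
from h import *
s=st();c=shot('w9')
E
```

```text
[573.09917735 -36.13627011 104.        ] [215.870452     0.47620356   0.54408794]
time_s: 16.4
ee_pos: [573.2, -36.8, 244.1]
tcp_rot: [-0.092, 0.702, 0.093, 0.7]
wrist_force: [0.3, 0.1, 0.2]
opening: 0.35
t 16.4 pos [573.2 -36.8 244.1] zyaw 0.2622 F [0.34 0.12 0.23] M [-0.    0.    0.02] op 0.35 j [ 0.62  0.43 -0.78  1.8   0.34  1.05 -0.02]
```

View pics/w9.png

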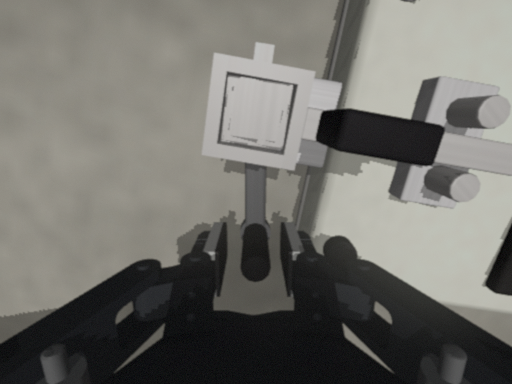

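```bash
python3 -m jog '[0.3,0,0.0001,-0.0036,3, 0.3,0,0.0004,-0.0071,6, 0.3,0,0.0008,-0.0106,9, 0.3,0,0.0015,-0.0141,12, 0.3,0,0.0023,-0.0176,15, 0.3,0,0.0033,-0.021,18, 0.3,0,0.0033,-0.021,18]'
cat >> h.py <<'E'
def tang():
    s=st();F=s['wrist_force'];d=s['ee_pos'][:2]-np.array([556,28.5]);r=np.hypot(*d);th=np.arctan2(d[1],d[0])
    t=np.array([np.sin(th),-np.cos(th)]);zy=axes(s)[:2,2]
    print('r',r.round(2),'th',th.round(4),'push',(-F[:2]@t).round(2),'along -z',(F[:2]@zy).round(2))
E
python3 -c "
from h import *
tang()"
```

```text
time_s: 17.32
ee_pos: [552.2, -39.0, 244.9]
tcp_rot: [0.018, 0.707, -0.018, 0.707]
wrist_force: [0.2, -0.5, 0.1]
opening: 0.347
t 17.32 pos [552.2 -39.  244.9] zyaw -0.0517 F [ 0.22 -0.46  0.08] M [ 0.01 -0.01  0.01] op 0.347 j [ 0.61  0.37 -0.73  1.85  0.29  1.03 -0.29]
r 67.61 th -1.6268 push 0.24 along -z 0.24
```

```bash
for i in 1 2 3; do python3 -m jog '[0.3,0,0,-0.0018,1.5, 0.3,0,0.0001,-0.0036,3]' >/dev/null; python3 -c "
from h import *
tang()" | tail -1; done; python3 - <<'E'
from h import *
s=st();c=shot('w10')
E
```

```text
r 67.67 th -1.6788 push 0.34 along -z 0.34
r 67.7 th -1.733 push 0.45 along -z 0.45
r 67.69 th -1.7882 push -0.35 along -z -0.35
t 18.07 pos [541.4 -37.6 245.1] zyaw -0.2136 F [-0.25  0.49 -0.88] M [-0.01 -0.13  0.02] op 0.349 j [ 0.59  0.35 -0.71  1.88  0.26  1.01 -0.44]
```

View pics/w10.png

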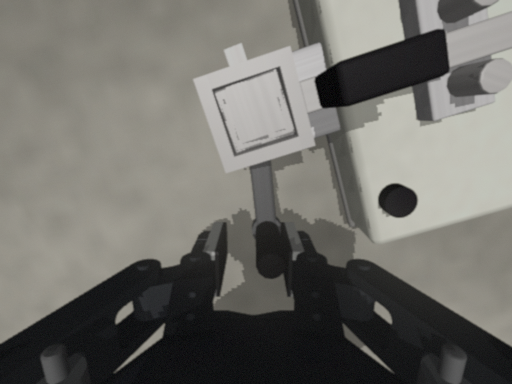

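```bash
cat > ok.py <<'E'
import sys
from h import *
s=arm.read_state();F=s['wrist_force'];p=F[:2]@axes(s)[:2,2];d=s['ee_pos'][:2]-np.array([556,28.5])
print('t',round(s['time_s'],2),'push',p.round(2),'th',np.arctan2(d[1],d[0]).round(4),'r',np.hypot(*d).round(1),'F',F.round(1),'op',round(s['opening'],3))
sys.exit(0 if p<3.5 else 1)
E
python3 -m jog '[0.3,0,0,-0.0018,1.5, 0.3,0,0.0001,-0.0036,3]' >/dev/null; python3 ok.py &&
python3 -m jog '[0.3,0,0,-0.0018,1.5, 0.3,0,0.0001,-0.0036,3]' >/dev/null && python3 ok.py &&
python3 -m jog '[0.3,0,0,-0.0018,1.5, 0.3,0,0.0001,-0.0036,3]' >/dev/null && python3 ok.py &&
python3 -m jog '[0.3,0,0,-0.0018,1.5, 0.3,0,0.0001,-0.0036,3]' >/dev/null && python3 ok.py
```

```text
t 18.38 push 0.18 th -1.8456 r 67.7 F [0.3 0.4 0.2] op 0.35
t 18.62 push -0.29 th -1.9009 r 67.7 F [-0.5 -0.5  0.8] op 0.351
t 18.88 push 0.91 th -1.9564 r 67.7 F [ 0.8 -0.5 -1. ] op 0.349
t 19.12 push 0.11 th -2.0117 r 67.7 F [ 0.3  0.3 -0.3] op 0.349
```

```bash
python3 ok.py &&
python3 -m jog '[0.3,0,0,-0.0018,1.5, 0.3,0,0.0001,-0.0036,3]' >/dev/null && python3 ok.py &&
python3 -m jog '[0.3,0,0,-0.0018,1.5, 0.3,0,0.0001,-0.0036,3]' >/dev/null && python3 ok.py &&
python3 -m jog '[0.3,0,0,-0.0018,1.5, 0.3,0,0.0001,-0.0036,3]' >/dev/null && python3 ok.py &&
python3 -m jog '[0.3,0,0,-0.0018,1.5, 0.3,0,0.0001,-0.0036,3]' >/dev/null && python3 ok.py
```

```text
t 19.12 push 0.11 th -2.0117 r 67.7 F [ 0.3  0.3 -0.3] op 0.349
t 19.38 push 0.58 th -2.0665 r 67.8 F [0.9 0.4 0.4] op 0.351
t 19.62 push 0.55 th -2.1216 r 67.8 F [ 0.5 -0.3 -0.2] op 0.348
t 19.88 push 1.02 th -2.1762 r 67.9 F [ 1.2 -0.  -0.8] op 0.348
t 20.12 push -0.1 th -2.2314 r 67.9 F [0.1 0.3 0.5] op 0.35
```

```bash
python3 ok.py &&
python3 -m jog '[0.3,0,0,-0.0012,1, 0.3,0,0.0001,-0.0024,2]' >/dev/null && python3 ok.py &&
python3 -m jog '[0.3,0,0,-0.0012,1, 0.3,0,0.0001,-0.0024,2]' >/dev/null && python3 ok.py &&
python3 -m jog '[0.3,0,0,-0.0012,1, 0.3,0,0.0001,-0.0024,2]' >/dev/null && python3 ok.py &&
python3 -m jog '[0.3,0,0,-0.0012,1, 0.3,0,0.0001,-0.0024,2]' >/dev/null && python3 ok.py &&
python3 -m jog '[0.3,0,0,-0.0012,1, 0.3,0,0.0001,-0.0024,2]' >/dev/null && python3 ok.py
```

```text
t 20.12 push -0.1 th -2.2314 r 67.9 F [0.1 0.3 0.5] op 0.35
t 20.38 push -0.17 th -2.2675 r 67.9 F [-0.5 -0.4 -0.5] op 0.352
t 20.62 push -0.0 th -2.3034 r 67.9 F [-0. -0.  1.] op 0.352
t 20.88 push 1.39 th -2.3384 r 67.9 F [ 1.4 -0.6 -0.3] op 0.345
t 21.12 push 2.65 th -2.3727 r 67.8 F [ 2.3 -1.4 -1.2] op 0.347
t 21.38 push 1.83 th -2.4081 r 67.8 F [ 1.3 -1.3 -0.6] op 0.354
```

```bash
python3 ok.py &&
python3 -m jog '[0.3,0,0,-0.0012,1, 0.3,0,0.0001,-0.0024,2]' >/dev/null && python3 ok.py &&
python3 -m jog '[0.3,0,0,-0.0012,1, 0.3,0,0.0001,-0.0024,2]' >/dev/null && python3 ok.py &&
python3 -m jog '[0.3,0,0,-0.0012,1, 0.3,0,0.0001,-0.0024,2]' >/dev/null && python3 ok.py &&
python3 -m jog '[0.3,0,0,-0.0012,1, 0.3,0,0.0001,-0.0024,2]' >/dev/null && python3 ok.py &&
python3 -m jog '[0.3,0,0,-0.0012,1, 0.3,0,0.0001,-0.0024,2]' >/dev/null && python3 ok.py
```

```text
t 21.38 push 1.83 th -2.4081 r 67.8 F [ 1.3 -1.3 -0.6] op 0.354
t 21.62 push 3.03 th -2.4445 r 67.8 F [ 2.2 -2.1 -1.2] op 0.348
t 21.88 push 3.24 th -2.48 r 67.8 F [ 3.6 -1.3 -1.3] op 0.351
t 22.12 push 6.61 th -2.5065 r 67.6 F [ 5.8 -3.9 -3.4] op 0.347
```

```bash
python3 -m jog '[0.3,0,0,0,0, 0.3,0,0,0,0]' >/dev/null; python3 ok.py; python3 -m jog '[0.3,0,0,-0.0004,0.3, 0.3,0,0,-0.0004,0.3]' >/dev/null; python3 ok.py;  python3 - <<'E'
from h import *
c=shot('w11')
E
```

```text
t 22.38 push 5.0 th -2.503 r 67.7 F [ 3.8 -3.4 -1.8] op 0.354
t 22.62 push 5.88 th -2.506 r 67.7 F [ 5.1 -3.6 -3. ] op 0.352
```

View pics/w11.png

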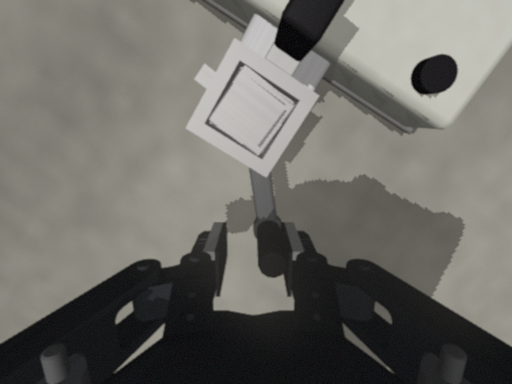

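```bash
python3 -m jog '[0.3,0,0,-0.0006,0.3, 0.3,0,0,-0.001,0.5]' >/dev/null; python3 ok.py; python3 -m jog '[0.3,0,0,-0.0007,0.3, 0.3,0,0,-0.0012,0.5]' >/dev/null; python3 ok.py
```

```text
t 22.93 push 6.98 th -2.5137 r 67.6 F [ 6.9 -3.7 -3.3] op 0.35
t 23.18 push 7.82 th -2.5219 r 67.7 F [ 6.2 -5.2 -4. ] op 0.353
```

```bash
python3 -m jog '[0.3,0,0,-0.0008,0.3, 0.3,0,0,-0.0014,0.5]' >/dev/null; python3 ok.py; python3 -m jog '[0.3,0,0,-0.0008,0.3, 0.3,0,0,-0.0014,0.5]' >/dev/null; python3 ok.py
```

```text
t 23.43 push 8.0 th -2.5327 r 67.7 F [ 6.5 -5.3 -3.5] op 0.352
t 23.68 push 7.68 th -2.5415 r 67.8 F [ 6.1 -5.2 -4. ] op 0.355
```

```bash
python3 ok.py; python3 - <<'E'
from h import *
c=shot('w12')
for n in('w8','w10','w11','w12'):
    k=load(n);crop(n+'c',k['img'],170,30,350,290,3)
E
cd pics; python3 -c "
import cv2,numpy as np
cv2.imwrite('cmp12.png',np.hstack([cv2.imread('w11c.png'),cv2.imread('w12c.png')])[:600,:])"
```

```text
t 23.68 push 7.68 th -2.5415 r 67.8 F [ 6.1 -5.2 -4. ] op 0.355
```

View pics/w12c.png

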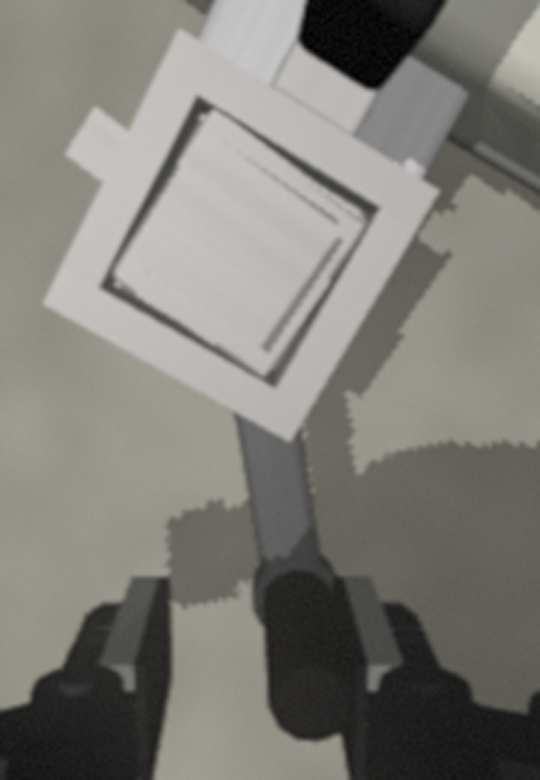

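```bash
cat > ang.py <<'E'
from h import *
def A(c,p,q,z):
    a=ray(c,170+p[0]/3,30+p[1]/3,z);b=ray(c,170+q[0]/3,30+q[1]/3,z);return np.arctan2(*(b-a)[1::-1])
E
python3 - <<'E'
from ang import *
c=load('w12')
print('key edge (along -y?)',A(c,(42,304),(291,441),92)+np.pi/2, A(c,(185,30),(42,304),92)-np.pi,A(c,(438,188),(291,441),92)-np.pi)
print('head top edges', A(c,(215,137),(337,223),94)+np.pi/2 , A(c,(342,240),(265,350),94)-np.pi, 'lower z88', A(c,(112,285),(265,376),88)+np.pi/2)
t=ray(c,170+80.5/3,30+129.5/3,54);d=t[:2]-[556,28.5];print('tab tip',t,np.hypot(*d),np.arctan2(d[1],d[0])-np.pi/2)
print('tab sides',A(c,(130,130),(96,107),54)-np.pi/2,A(c,(103,182),(65,152),54)-np.pi/2)
c=load('w7')
t=ray(c,150+708/5,100+195/5,54);d=t[:2]-[556,28.5];print('w7 tab',np.arctan2(d[1],d[0])-np.pi/2)
E
```

```text
key edge (along -y?) 0.07800089446958203 -6.233111771584291 -6.201600915841613
head top edges 0.005114824826490727 -0.02206242771637168 lower z88 0.05182105718042096
tab tip [557.2580609   64.17038325  54.        ] 35.69256166927439 -0.0352544473845664
tab sides 0.016878460309776022 -0.06882374713282369
w7 tab 0.11747400966921284
```

```bash
python3 -c "
from h import *
tang()
s=arm.read_state();print(axes(s).round(3))"
```

```text
t 23.73 pos [500.   -9.8 245.9] zyaw -0.9828 F [ 6.41 -6.14 -4.  ] M [-1.13 -1.28  0.07] op 0.353 j [ 0.49  0.23 -0.62  1.98  0.17  0.97 -1.19]
r 67.83 th -2.5417 push 8.69 along -z 8.67
[[ 0.008  0.832  0.555]
 [-0.004  0.555 -0.832]
 [-1.     0.004  0.008]]
```

```bash
python3 -m jog '[0.3,0,0,-0.0008,0.3, 0.3,0,0,-0.0015,0.6]' >/dev/null; python3 ok.py; python3 -m jog '[0.3,0,0,-0.0008,0.3, 0.3,0,0,-0.0015,0.6, 0.3,0,0,-0.0015,0.6]' >/dev/null; python3 ok.py
python3 -c "
from h import *
tang()"
```

```text
t 23.98 push 7.99 th -2.5511 r 67.9 F [ 5.9 -5.7 -3.9] op 0.349
t 24.35 push 8.41 th -2.56 r 68.0 F [ 6.7 -5.7 -4.5] op 0.354
t 24.35 pos [499.2  -8.8 246. ] zyaw -1.006 F [ 6.69 -5.72 -4.49] M [-1.11 -1.34  0.02] op 0.354 j [ 0.49  0.23 -0.62  1.98  0.17  0.97 -1.22]
r 67.98 th -2.56 push 8.45 along -z 8.41
```

```bash
python3 - <<'E'
from h import *
c=shot('w13');crop('w13c',c['img'],170,30,350,290,3)
E
```

```text
(no output)
```

View pics/w13c.png

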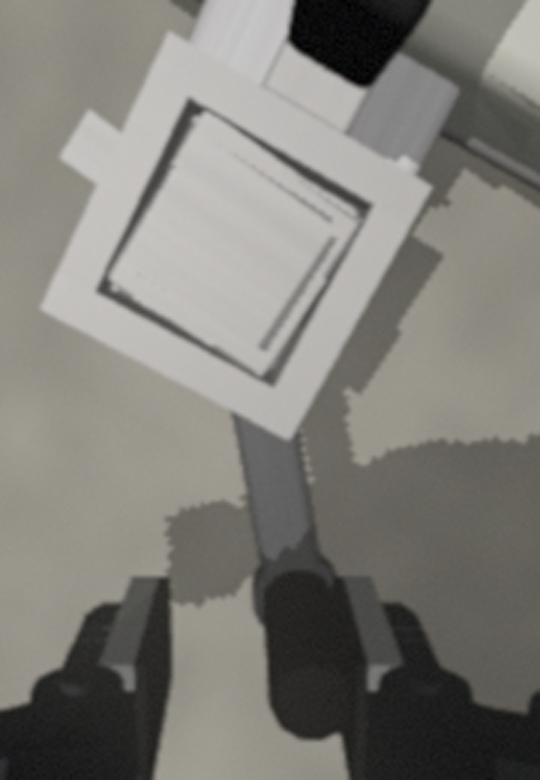

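```bash
cat > edge.py <<'E'
from h import *
def line(c,p,q,z,w=4,sgn=0):
    """subpixel edge: p,q approx endpoints in full px; fit max-gradient along normals; return world angle"""
    g=cv2.GaussianBlur(cv2.cvtColor(c['img'],cv2.COLOR_RGB2GRAY).astype(np.float32),(0,0),.8)
    p=np.array(p,float);q=np.array(q,float);d=(q-p)/np.linalg.norm(q-p);n=np.array([-d[1],d[0]])
    t=np.arange(-w,w+.01,.1);pts=[]
    for s in np.linspace(.1,.9,40):
        X=p+s*(q-p)+t[:,None]*n
        v=cv2.remap(g,X[:,0].astype(np.float32),X[:,1].astype(np.float32),cv2.INTER_LINEAR).ravel()
        k=np.gradient(v); k=np.abs(k) if sgn==0 else sgn*k; i=k.argmax(); pts.append(p+s*(q-p)+t[i]*n)
    pts=np.array(pts,np.float32)
    vx,vy,x,y=cv2.fitLine(pts,cv2.DIST_HUBER,0,.01,.01).ravel()
    if np.dot([vx,vy],d)<0: vx,vy=-vx,-vy
    a=ray(c,x-20*vx,y-20*vy,z);b=ray(c,x+20*vx,y+20*vy,z);m=ray(c,x,y,z)
    return np.arctan2(b[1]-a[1],b[0]-a[0]),m
f=lambda x,y:(170+x/3,30+y/3)
E
python3 - <<'E'
from edge import *
W={'w12':dict(key=((42,304),(291,441)),key2=((438,188),(291,441)),tabA=((127,128),(98,108)),tabB=((100,180),(68,155)),head=((113,290),(262,376)),lev=((240,430),(262,560)),lev2=((300,430),(318,545))),
'w13':dict(key=((40,309),(291,440)),key2=((432,188),(291,440)),tabA=((118,130),(92,112)),tabB=((95,182),(62,158)),head=((108,292),(262,376)),lev=((238,430),(262,560)),lev2=((300,430),(318,545)))}
Z=dict(key=92,key2=92,tabA=54,tabB=54,head=88,lev=65,lev2=65)
for n in W:
    c=load(n);print(n,{k:round(float(line(c,f(*p),f(*q),Z[k],2.5)[0]),4) for k,(p,q) in W[n].items()})
E
```

```text
w12 {'key': -1.4973, 'key2': -3.0689, 'tabA': 1.5293, 'tabB': 1.5016, 'head': -1.5377, 'lev': -2.4129, 'lev2': -2.3806}
w13 {'key': -1.5023, 'key2': -3.0715, 'tabA': 1.5089, 'tabB': 1.5143, 'head': -1.5022, 'lev': -2.434, 'lev2': -2.3669}
```

```bash
python3 - <<'E'
from h import *
c={}
for n in ('w1','w4','w7','w9','w10','w11','w12','w13'):
    s=load(n)['state'];print(n,s['effort'].round(3),s['wrist_force'].round(1),s['ft_torque'].round(2))
tang()
E
```

```text
w1 [-4.5400e-01 -4.6361e+01 -3.2690e+00 -3.8859e+01 -1.4000e-02 -2.0000e-03
  1.2000e-02] [ 0.4 -0.1 -0.5] [-0.01 -0.01 -0.  ]
w4 [ 4.7800e-01 -5.6123e+01 -1.6974e+01 -3.6569e+01  5.6000e-02  1.6000e-02
  3.0000e-03] [-0.5  0.  -1.8] [-0.06 -0.01  0.04]
w7 [  0.084 -54.978 -16.573 -37.672  -0.076   0.188   0.074] [-0.6  0.3 -1. ] [0.06 0.   0.04]
w9 [-5.6000e-02 -5.5991e+01 -1.1040e+01 -3.3778e+01  5.6000e-02 -6.4000e-02
 -3.7000e-02] [0.3 0.1 0.2] [-0.    0.    0.02]
w10 [ 1.9900e-01 -5.1593e+01 -8.1380e+00 -3.3872e+01  4.6000e-02  2.5900e-01
  3.8600e-01] [-0.3  0.5 -0.9] [-0.01 -0.13  0.02]
w11 [ -1.485 -46.548  -6.576 -32.273  -1.109   1.303  -0.073] [ 5.1 -3.6 -3. ] [-0.59 -0.96 -0.02]
w12 [-2.6180e+00 -4.6295e+01 -7.7640e+00 -3.1724e+01 -1.8740e+00  1.7310e+00
  2.2000e-02] [ 6.1 -5.2 -4. ] [-1.14 -1.32  0.01]
w13 [ -2.805 -46.457  -7.825 -31.754  -1.918   1.824  -0.087] [ 6.7 -5.7 -4.5] [-1.11 -1.34  0.02]
t 24.4 pos [499.2  -8.9 246. ] zyaw -1.0061 F [ 6.67 -5.76 -4.82] M [-1.1  -1.39 -0.  ] op 0.348 j [ 0.49  0.23 -0.62  1.98  0.17  0.97 -1.22]
r 67.98 th -2.5598 push 8.48 along -z 8.44
```

```bash
python3 - <<'E'
from h import *
a=load('w9')['img'];b=load('w13')['img'];
k=lambda i,x0,y0,x1,y1:cv2.resize(i[y0:y1,x0:x1],None,fx=6,fy=6,interpolation=cv2.INTER_CUBIC)
save('ab',np.hstack([k(a,200,35,262,130),k(b,180,35,242,130)]))
save('ab2',np.hstack([k(a,215,60,281,160),k(b,200,60,266,160)]))
E
```

```text
(no output)
```

View pics/ab.png

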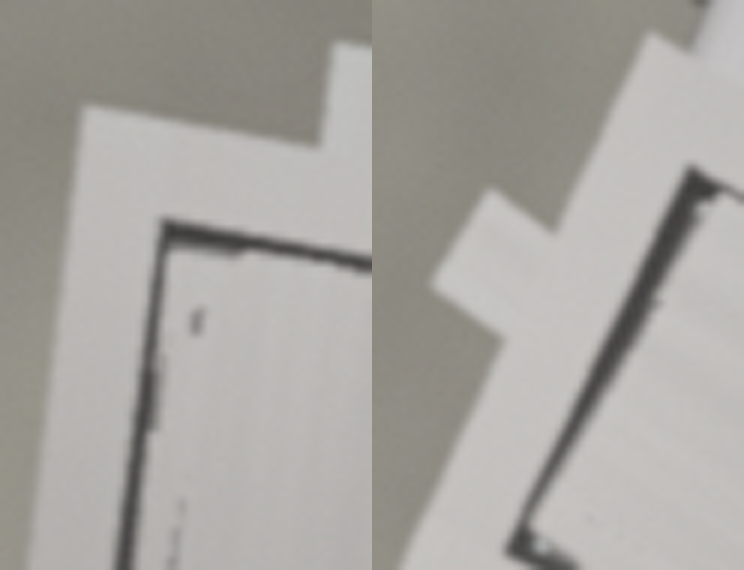

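View pics/ab2.png

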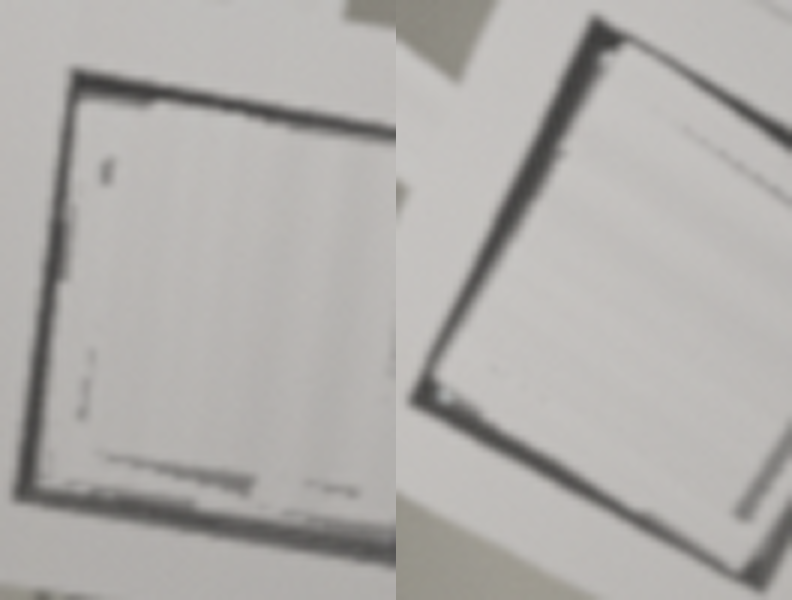

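```bash
python3 - <<'E'
from edge import *
def G(o,x,y,k=6): return (o[0]+x/k,o[1]+y/k)
c=load('w13');o=(180-62,35);o2=(200-66,60)
pr=lambda n,r:print(n,round(float(r[0]),4),r[1].round(1))
for w in (1.5,2.5):
  pr('tip',line(c,G(o,430,285),G(o,490,190),54,w));pr('side1',line(c,G(o,553,235),G(o,490,190),54,w));pr('side2',line(c,G(o,505,335),G(o,430,285),54,w))
  pr('keyL',line(c,G(o,400,560),G(o,650,35),92,w));
  pr('headL(88)',line(c,G(o2,435,350),G(o2,600,75),88,1.2,+1))
  c9=load('w9')
  pr('9 keyL',line(c9,(200+30/6,35+560/6),(200+83/6,35+108/6),92,w))
t=ray(c,*G(o,460,237),54);d=t[:2]-[556,28.5];print(np.arctan2(d[1],d[0]),np.hypot(*d))
# corners exact by hand
def ang(p,q,z): a=ray(c,*p,z);b=ray(c,*q,z);return np.arctan2(b[1]-a[1],b[0]-a[0])
print('hand tip',ang(G(o,430,285),G(o,490,190),54),'s1',ang(G(o,553,235),G(o,490,190),54),'s2',ang(G(o,505,335),G(o,430,285),54))
print('head',ang(G(o2,432,360),G(o2,612,55),88))
# before: w9 tab
crop('w9tab',c9['img'],235,25,295,85,8)
E
```

```text
tip -0.0511 [557.4  64.6  54. ]
side1 1.4877 [562.4  59.8  54. ]
side2 1.5015 [552.2  60.4  54. ]
keyL 0.0744 [556.1  49.9  92. ]
headL(88) 0.0224 [555.5  42.5  88. ]
9 keyL 1.6705 [534.4  32.6  92. ]
tip -0.0553 [557.4  64.6  54. ]
side1 1.4877 [562.4  59.8  54. ]
side2 1.5015 [552.2  60.4  54. ]
keyL 0.071 [557.   49.9  92. ]
headL(88) 0.0224 [555.5  42.5  88. ]
9 keyL 1.6681 [534.3  34.1  92. ]
1.5302814231833153 35.687778718233005
hand tip -0.06645476974620945 s1 1.5372017360479011 s2 1.5601175610259437
head -0.012818689135948108
```

View pics/w9tab.png

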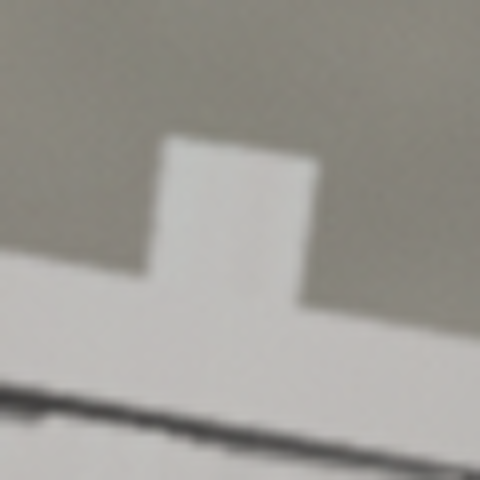

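```bash
python3 - <<'E'
from edge import *
pr=lambda n,r:print(n,round(float(r[0]),4),r[1].round(1))
c=load('w9');H=lambda x,y:(235+x/8,25+y/8)
tip=line(c,H(163,136),H(318,158),54,1.5);pr('tip',tip);pr('s1',line(c,H(150,270),H(163,140),54,1.5));pr('s2',line(c,H(301,300),H(317,162),54,1.5))
d=tip[1][:2]-[556,28.5];print('tip centre ang',np.arctan2(d[1],d[0])-np.pi/2)
t=ray(c,*H(240,147),54)[:2]-[556,28.5];print(np.arctan2(t[1],t[0])-np.pi/2,np.hypot(*t))
def ang(p,q,z): a=ray(c,*p,z);b=ray(c,*q,z);return np.arctan2(b[1]-a[1],b[0]-a[0])
print('hand tip',ang(H(163,136),H(318,158),54),ang(H(150,270),H(163,136),54)-1.5708,ang(H(301,300),H(317,160),54)-1.5708)
E
```

```text
tip 0.1116 [551.4  64.4  54. ]
s1 1.7147 [546.8  58.6  54. ]
s2 1.7021 [556.8  60.5  54. ]
tip centre ang 0.1272302297060286
0.12817538787103766 35.986044266339334
hand tip 0.13464526535037288 0.1577593858839863 0.1575149364478059
```

```bash
python3 - <<'E'
from h import *
k=lambda n,x0,y0:cv2.resize(load(n)['img'][y0:y0+75,x0:x0+60],None,fx=6,fy=6,interpolation=cv2.INTER_CUBIC)
save('tabs',np.hstack([k('w11',190,50),k('w12',185,55)]))
k2=lambda n,x0,y0:cv2.resize(load(n)['img'][y0:y0+100,x0:x0+110],None,fx=3.6,fy=3.6,interpolation=cv2.INTER_CUBIC)
save('heads',np.hstack([k2('w11',195,60),k2('w13',195,60)]))
E
```

```text
(no output)
```

View pics/tabs.png

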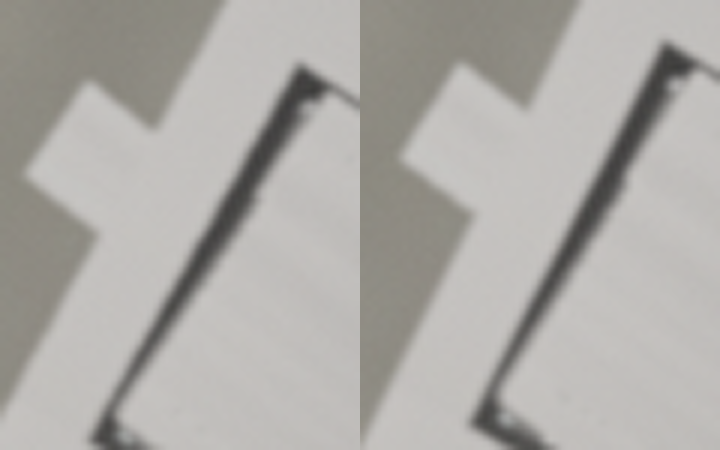

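View pics/heads.png

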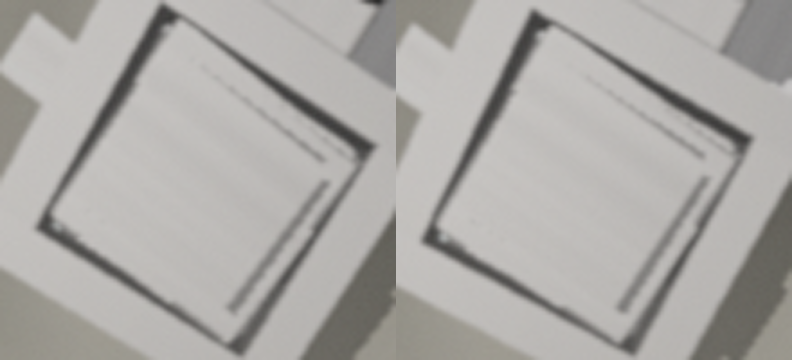

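```bash
python3 - <<'E'
from edge import *
S={'w11':((190,50),0,(25,173),(88,82),(155,130),(98,235)),
   'w12':((185,55),360,(400,157),(460,64),(526,110),(473,213)),
   'w13':((180,35),372,(430,285),(490,190),(553,235),(505,335))}
K={'w11':((0,430),(215,20)),'w12':((365,430),(575,20)),'w13':((400,560),(645,45))}
for n,(o,x0,A,B,C,D) in S.items():
    c=load(n);g=lambda p:(o[0]+(p[0]-x0)/6,o[1]+p[1]/6)
    tip=line(c,g(A),g(B),54,1.5);s1=line(c,g(C),g(B),54,1.5);s2=line(c,g(D),g(A),54,1.5)
    # tip mid: intersect s1,s2 with tip
    def X(l,m):
        M=np.array([[np.cos(l[0]),-np.cos(m[0])],[np.sin(l[0]),-np.sin(m[0])]]);t=np.linalg.solve(M,(m[1]-l[1])[:2]);return l[1][:2]+t[0]*np.array([np.cos(l[0]),np.sin(l[0])])
    P=(X(tip,s1)+X(tip,s2))/2;d=P-[556,28.5]
    k=line(c,g(K[n][0]),g(K[n][1]),92,1.5)
    dk=np.array(c['state']['ee_pos'][:2])-[556,28.5]
    print(n,'tip',round(tip[0],4),'s1',round(s1[0]-np.pi/2,4),'s2',round(s2[0]-np.pi/2,4),'polar',round(np.arctan2(d[1],d[0])-np.pi/2,4),np.hypot(*d).round(2),'key',round(k[0],4),'tcp th',np.arctan2(dk[1],dk[0]).round(4),'zyaw',np.arctan2(*axes(c['state'])[1::-1,2]).round(4))
E
```

```text
w11 tip -0.033 s1 -0.0212 s2 -0.0397 polar -0.0166 36.1 key 0.0704 tcp th -2.506 zyaw -0.9437
w12 tip -0.0291 s1 -0.0349 s2 -0.0356 polar -0.0318 36.15 key 0.0684 tcp th -2.5415 zyaw -0.9826
w13 tip -0.0511 s1 -0.0831 s2 -0.0693 polar -0.0451 36.14 key 0.0709 tcp th -2.56 zyaw -1.006
```

```bash
python3 -m jog '[0.3,0,0,-0.0008,0.3, 0.3,0,0,-0.0015,0.6, 0.3,0,0,-0.002,0.6]' >/dev/null; python3 ok.py; python3 -m jog '[0.3,0,0,-0.0008,0.3, 0.3,0,0,-0.0015,0.6, 0.3,0,0,-0.002,0.6]' >/dev/null; python3 ok.py
python3 - <<'E'
from h import *
c=shot('w14');save('tab14',cv2.resize(c['img'][35:130,170:250],None,fx=6,fy=6,interpolation=cv2.INTER_CUBIC));crop('w14c',c['img'],170,30,350,290,3)
E
```

```text
t 24.77 push 9.96 th -2.5737 r 68.1 F [ 7.7 -7.  -4.8] op 0.351
t 25.15 push 9.81 th -2.5852 r 68.2 F [ 7.8 -6.8 -4.8] op 0.35
```

View pics/tab14.png

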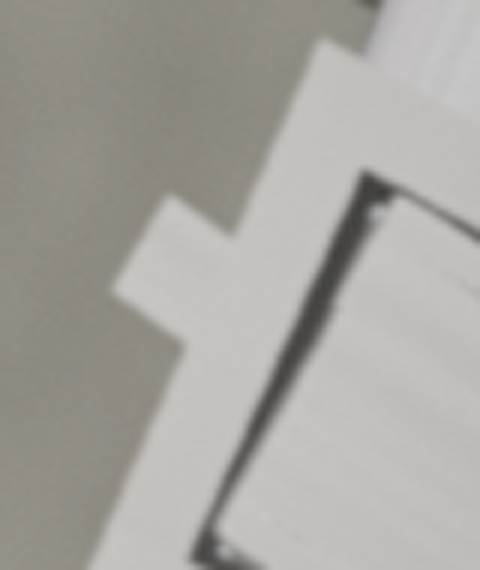

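View pics/w14c.png

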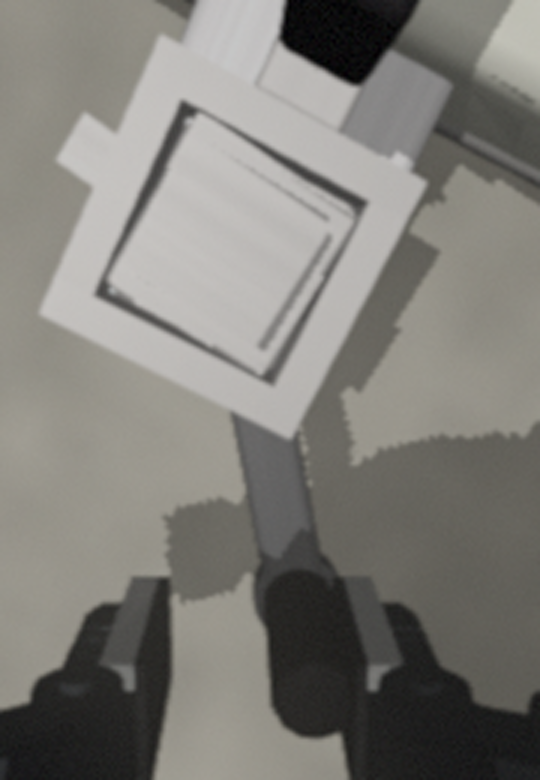

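```bash
cat > tabm.py <<'E'
from edge import *
def tab(c,o,x0,A,B,C,D,k0,k1,w=1.5):
    g=lambda p:(o[0]+(p[0]-x0)/6,o[1]+p[1]/6)
    tip=line(c,g(A),g(B),54,w);s1=line(c,g(C),g(B),54,w);s2=line(c,g(D),g(A),54,w)
    def X(l,m):
        M=np.array([[np.cos(l[0]),-np.cos(m[0])],[np.sin(l[0]),-np.sin(m[0])]]);t=np.linalg.solve(M,(m[1]-l[1])[:2]);return l[1][:2]+t[0]*np.array([np.cos(l[0]),np.sin(l[0])])
    P=(X(tip,s1)+X(tip,s2))/2;d=P-[556,28.5];k=line(c,g(k0),g(k1),92,w)
    dk=np.array(c['state']['ee_pos'][:2])-[556,28.5]
    print('tip',round(tip[0],4),'s1',round(s1[0]-np.pi/2,4),'s2',round(s2[0]-np.pi/2,4),'polar',round(np.arctan2(d[1],d[0])-np.pi/2,4),np.hypot(*d).round(2),'key',round(k[0],4),'th',np.arctan2(dk[1],dk[0]).round(4))
E
python3 -c "
from tabm import *
tab(load('w14'),(170,35),0,(112,290),(170,193),(232,238),(187,345),(95,565),(318,45))"
```

```text
tip -0.063 s1 -0.097 s2 -0.0811 polar -0.0569 36.13 key 0.0704 th -2.5852
```

```bash
python3 -m jog '[0.3,0,0,-0.0008,0.3, 0.3,0,0,-0.0015,0.6, 0.3,0,0,-0.0022,0.6]' >/dev/null; python3 ok.py; python3 -m jog '[0.3,0,0,-0.0008,0.3, 0.3,0,0,-0.0015,0.6, 0.3,0,0,-0.0022,0.6]' >/dev/null; python3 ok.py
python3 - <<'E'
from h import *
c=shot('w15');save('tab15',cv2.resize(c['img'][35:130,170:250],None,fx=6,fy=6,interpolation=cv2.INTER_CUBIC))
tang()
E
```

```text
t 25.57 push 10.09 th -2.5986 r 68.4 F [ 7.2 -7.5 -5.1] op 0.352
t 25.95 push 10.26 th -2.6098 r 68.5 F [ 7.2 -7.7 -3.5] op 0.352
t 26.0 pos [496.9  -6.2 246.5] zyaw -1.0537 F [ 7.74 -8.06 -3.89] M [-1.58 -1.51  0.01] op 0.353 j [ 0.48  0.22 -0.61  1.99  0.17  0.96 -1.27]
r 68.55 th -2.6103 push 10.87 along -z 10.83
```

View pics/tab15.png

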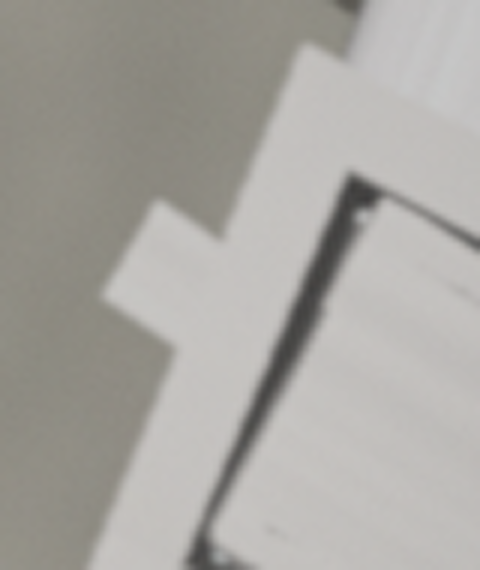

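```bash
python3 -c "
from tabm import *
tab(load('w15'),(170,35),0,(102,295),(158,200),(222,240),(178,350),(90,565),(303,45))"
```

```text
tip -0.0866 s1 -0.0783 s2 -0.0571 polar -0.0648 36.09 key 0.0685 th -2.6098
```

```bash
python3 -m jog '[0.3,0,0,-0.0008,0.3, 0.3,0,0,-0.0015,0.6, 0.3,0,0,-0.0022,0.6]' >/dev/null; python3 ok.py
python3 - <<'E'
from h import *
c=shot('w16');save('tab16',cv2.resize(c['img'][35:130,170:250],None,fx=6,fy=6,interpolation=cv2.INTER_CUBIC))
tang()
E
```

```text
t 26.38 push 11.72 th -2.6208 r 68.7 F [ 7.8 -9.1 -5.3] op 0.349
t 26.43 pos [496.4  -5.7 246.7] zyaw -1.0659 F [ 7.29 -8.04 -3.86] M [-1.62 -1.56  0.04] op 0.347 j [ 0.48  0.22 -0.61  1.99  0.17  0.96 -1.29]
r 68.7 th -2.6211 push 10.6 along -z 10.56
```

View pics/tab16.png

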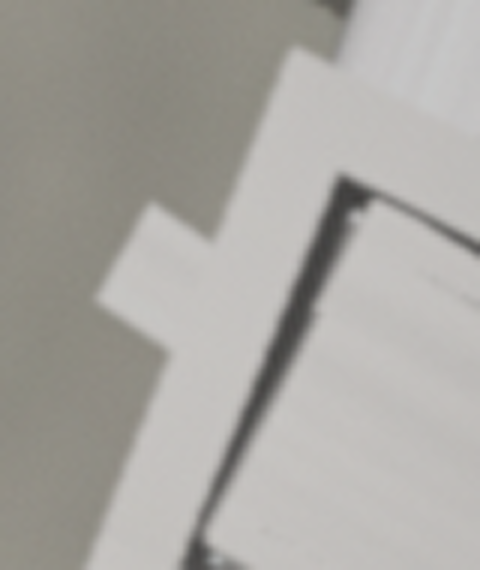

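```bash
python3 -m jog '[0.3,0,0,0.002,0, 0.3,0,0,0.005,0, 0.3,0,0,0.008,0, 0.3,0,0,0.008,0, 0.3,0,0,0.008,0]'; python3 ok.py
python3 -c "
from h import *
shot('w17')"
```

```text
time_s: 27.05
ee_pos: [500.2, -12.4, 246.8]
tcp_rot: [0.359, 0.601, -0.36, 0.617]
wrist_force: [-0.3, 0.4, -0.6]
opening: 0.355
t 27.05 push -0.51 th -2.509 r 69.2 F [-0.3  0.4 -0.6] op 0.355
```

View pics/w17.png

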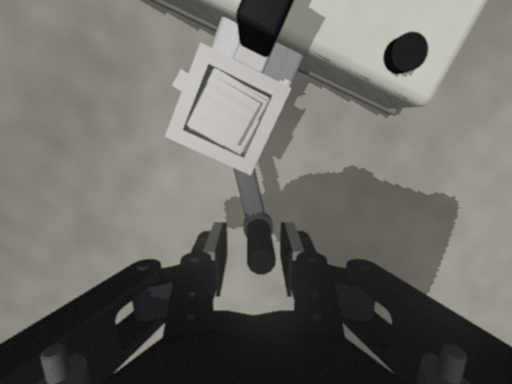

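Knob is free between the pads; lift straight up and look again from above.

```bash
python3 -m jog '[0.3,-0.01,0,0,0, 0.3,-0.03,0,0,0, 0.3,-0.06,0,0,0, 0.3,-0.085,0,0,0, 0.3,-0.1,0,0,0, 0.3,-0.1,0,0,0]'
python3 - <<'E'
from h import *
c=shot('w18');crop('w18c',c['img'],160,0,360,230,3);c=shot('sc18','scene');crop('s18c',c['img'],170,170,320,300,5);shot('top18','top')
E
```

```text
time_s: 27.85
ee_pos: [498.6, -11.1, 347.8]
tcp_rot: [0.359, 0.601, -0.359, 0.618]
wrist_force: [0.0, -0.1, -0.1]
opening: 0.352
```

View pics/w18c.png

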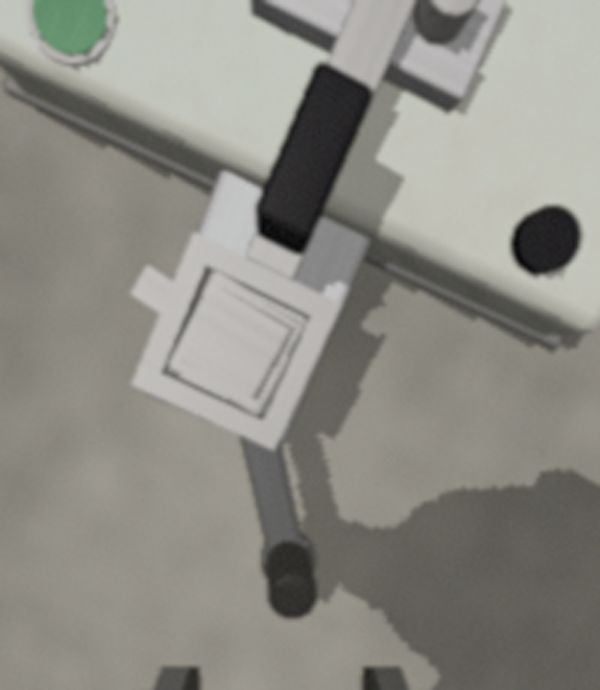

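View pics/s18c.png

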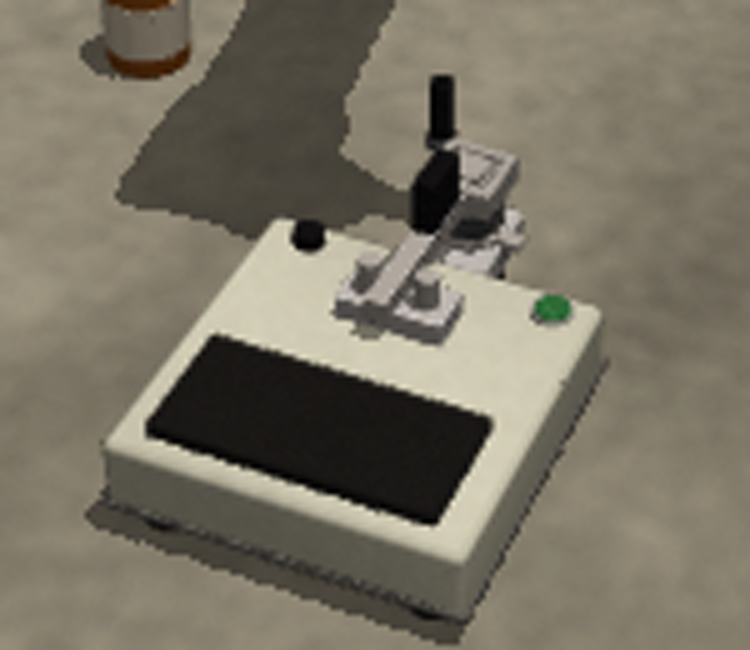

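View pics/top18.png

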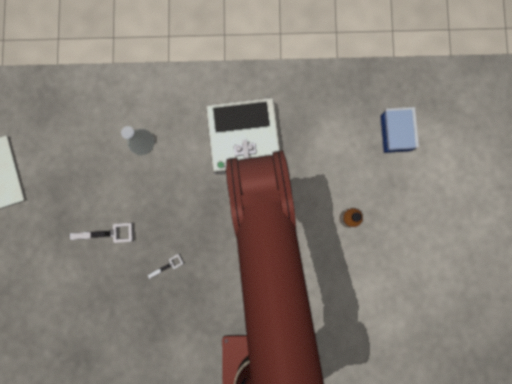

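```bash
python3 - <<'E'
from h import *
c=load('w18');t=ray(c,160+139/3,278/3,54)[:2]-[556,28.5];print('tab',np.arctan2(t[1],t[0])-np.pi/2,np.hypot(*t))
print('finish',arm.finish_job())
E
```

```text
tab -0.06528030276399832 35.49373478544029
the job is handed in; nothing more can be done
finish None
```

The middle-sized key is seated fully over the screw's square head, with its arm between the two pins. The jam nut is tightened, and I handed the job in at about 28 s with the gripper clear. No verdict was reported.

- **Key:** When I lowered it, the downward force changed by about 7.5 N just at seat height. Pictures from the scene and wrist cameras afterwards show it on the head and between the pins.
- **Nut:** I pushed the knob clockwise. The nut ran lightly, took up the play at about 2–3 N, then bit. I stopped when the push read 10.6–11.7 N.
- **Washer:** Its tab moved about 0.05 rad after the bite, as seen by the wrist camera, and stayed there after I let go.
- **Screw:** I could only estimate its turn from pictures. It has gone about 0.1 rad clockwise, up against the key's play, with an uncertainty of about 0.03 rad. That is inside the 0.2 limit.
- **Bottle, flask and tip box:** The top camera shows no visible change.

Two checks disagreed:

- **Washer turn:** The push force and the tab's position gave different values, about 0.035–0.045 rad and 0.05–0.065 rad. Both are inside the firm range of 0.02–0.09.
- **Wrist moment:** It read higher than the force alone would explain. I relied on the force because the first joint's torque agreed with it.

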